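# Ratchet the keeper open and move the panels to the draining rack

### The job

Clear the nail brush off the draining rack into the blue tray. Open the holder's red keeper fully by swinging its ratchet wrench back and forth while every panel is still in its slot, and leave the wrench swung back clockwise (seen from above) to its stop. Then slide every panel up out of the holder by its top edge and lower it, without dropping it or laying it over, into a slot of its own in the draining rack, fully down, upright and roughly centred; leave the stopwatch and the yellow-capped jar alone.

Things in the scene. Friction and masses are not known exactly. Their poses are not given: they have to be found in the camera images.
- holder: fixed grey slotted holder. Origin: underside centre on the worktop; x points away from its wrench side. Slots at y = -67.5, -22.5, 22.5, 67.5 mm, x = 0; a panel in one has its width along x, underside at z = 12, top edge at z = 112 mm. Slots guide its side edges up to z = 72 mm, 1.5 mm play a side. Keeper hooks reach over the tops from -x to x = -32 mm, up to z = 124 mm.
- keeper (a joint): red comb of four hooks on a brass bar along the holder's -x side. At 0 (locked) each hook, 14 mm wide, lies over a panel's top corner. Slides along the holder's -y, m, 0 to 0.0215 (stop); from 0.018 on all panels are free (open). Moves 5 mm per rad of the nut; cannot be pushed by hand.
- nut (a joint): hex nut with a white mark on the ratchet wrench's axis, rad, grows anticlockwise from above, 0 to 4.3 (stop). Only the wrench's pawl turns it; it stays where it is left. Fully open from 3.6 on.
- wrench (a joint): ratchet wrench captive on the nut, vertical axis through point wrench_axis, rad, grows anticlockwise from above; stops at -0.65 (parking place) and +0.65. At 0 the handle points along the holder's -x. Anticlockwise it drives the nut (0.5 N m, 4 to 6 N at the grip) once a pawl tooth has caught (16 a turn, up to 0.39 rad lost); clockwise it slips freely. Stays where it is left.
- wrench_axis (a point): point on the wrench's and nut's vertical axis at the height of the handle's centre line, 71 mm above the worktop; fixed to the holder at its x = -110, y = +30 mm.
- wrench_grip (a point): point on the wrench's handle to hold, 112 mm from the axis; the black rubber handle is 18 mm wide and 18 mm high and runs from 75 to 160 mm from the axis. Turns with the wrench; its x points back along the handle to the axis.
- panel_blue: Blue painted test panel, 88 mm wide (its x), 8 mm thick (its y), 100 mm tall (its z), 0.14 kg. Origin: centre of its underside. It starts standing in one of the holder's slots; which slot varies, and any panel may be absent (then None).
- panel_green: Green painted test panel, 88 mm wide (its x), 8 mm thick (its y), 100 mm tall (its z), 0.14 kg. Origin: centre of its underside. It starts standing in one of the holder's slots; which slot varies, and any panel may be absent (then None).
- panel_yellow: Yellow painted test panel, 88 mm wide (its x), 8 mm thick (its y), 100 mm tall (its z), 0.14 kg. Origin: centre of its underside. It starts standing in one of the holder's slots; which slot varies, and any panel may be absent (then None).
- panel_white: White painted test panel, 88 mm wide (its x), 8 mm thick (its y), 100 mm tall (its z), 0.14 kg. Origin: centre of its underside. It starts standing in one of the holder's slots; which slot varies, and any panel may be absent (then None).
- drain_rack: fixed wire rack on a white base, 185 (its x) x 100 mm. Origin: underside centre. Slots at x = -63, -21, 21, 63 mm, y = 0, 14 mm wide (16 mm at the top) between hoops of 6 mm wire, 84 mm long in y, up to z = 61 mm. A panel stands in a slot with its width along the rack's y, thickness along x, its underside at z = 10 mm.
- nail_brush: grey nail brush with an arched handle along its length, 30 (its x) x 85 (its y) x 55 mm high; origin: underside centre. Starts lying, bristles down, across the top of the draining rack's hoops (underside at z = 61 mm). Grip it across its x from above, about 30 mm above its underside.
- tray: fixed blue open tray, 130 (its x) x 90 x 25 mm high, walls and floor 4 to 5 mm. Origin: centre of its underside. The brush fits flat in it with its length along the tray's x.
- stopwatch: black stopwatch 71 x 59 x 17 mm lying on the worktop; bystander. Origin: centre of underside.
- dye_jar_5: white jar with yellow cap, 50 mm across, 66 mm tall; bystander. Origin: centre of underside.

How it is judged (in metres and radians):
On the way:
1. the keeper has been ratcheted fully open (18 mm or more) while every panel is still in its slot of the holder (value of joint keeper above 0.0175 m and value of joint nut above 3.5 rad and distance of each of panel_blue, panel_green, panel_yellow, panel_white from where it was at the start of the episode below 0.02 m), for 0.2 s.
At the end, for the whole second after the job is handed in: Each present panel stands in its own rack slot (8 mm across, 30 mm along, underside below 18 mm, tilt under 0.2 rad); brush in the tray (origin within it, below 45 mm); all at rest; keeper open 17.5 mm or more; wrench at -0.5 rad or less ((x of panel_blue in the frame of drain_rack between -0.071 and -0.055 m or x of panel_blue in the frame of drain_rack between -0.029 and -0.013 m or x of panel_blue in the frame of drain_rack between 0.013 and 0.029 m or x of panel_blue in the frame of drain_rack between 0.055 and 0.071 m) and y of panel_blue in the frame of drain_rack between -0.03 and 0.03 m and z of each of panel_blue, panel_green, panel_yellow, panel_white in the frame of drain_rack below 0.018 m and angle between each of panel_blue, panel_green, panel_yellow, panel_white's own z axis and vertical below 0.2 rad and angle between the y axis of each of panel_blue, panel_green, panel_yellow, panel_white and the x axis of drain_rack, either way round below 0.25 rad and linear speed of each of panel_blue, panel_green, panel_yellow, panel_white, nail_brush below 0.03 m/s and (x of panel_green in the frame of drain_rack between -0.071 and -0.055 m or x of panel_green in the frame of drain_rack between -0.029 and -0.013 m or x of panel_green in the frame of drain_rack between 0.013 and 0.029 m or x of panel_green in the frame of drain_rack between 0.055 and 0.071 m) and y of panel_green in the frame of drain_rack between -0.03 and 0.03 m and (x of panel_yellow in the frame of drain_rack between -0.071 and -0.055 m or x of panel_yellow in the frame of drain_rack between -0.029 and -0.013 m or x of panel_yellow in the frame of drain_rack between 0.013 and 0.029 m or x of panel_yellow in the frame of drain_rack between 0.055 and 0.071 m) and y of panel_yellow in the frame of drain_rack between -0.03 and 0.03 m and (x of panel_white in the frame of drain_rack between -0.071 and -0.055 m or x of panel_white in the frame of drain_rack between -0.029 and -0.013 m or x of panel_white in the frame of drain_rack between 0.013 and 0.029 m or x of panel_white in the frame of drain_rack between 0.055 and 0.071 m) and y of panel_white in the frame of drain_rack between -0.03 and 0.03 m and x of nail_brush in the frame of tray between -0.065 and 0.065 m and y of nail_brush in the frame of tray between -0.045 and 0.045 m and height (world z) of nail_brush below 0.045 m and value of joint keeper above 0.0175 m and value of joint wrench below -0.5 rad); the robot touches nothing.
It fails at once if a panel is laid over (tilted more than 0.8 rad) (angle between any of panel_blue, panel_green, panel_yellow, panel_white's own z axis and vertical above 0.8 rad).
It fails at once if a panel is dropped (falls or flies faster than 1.1 m/s) (linear speed of any of panel_blue, panel_green, panel_yellow, panel_white above 1.1 m/s).
It fails at once if a bystander is moved more than 30 mm (distance of any of stopwatch, dye_jar_5 from where it was at the start of the episode above 0.03 m).
Of panel_blue, panel_green, panel_yellow, panel_white only 2 to 4 are there at a start; the rules pass over those that are not, and their reading is None.
At some moment in a run one of nail_brush may be knocked a few centimetres aside while the robot is not near it.
It also fails if it takes over 210 s, if anything falls off the work surface, if the arm or the gripper's body presses on something with over 40 N, if the wrist force passes 120 N, or if a joint passes its speed limit or range.

### The arm

A 6-joint arm with a two-finger parallel gripper is mounted at the origin on a cart in front of the work surface, level with it; the furniture and walls round the work are solid. World frame = base frame: x ahead of the robot, y to its left, z up, the work surface at z = 0. Lengths are in m, angles in degrees, forces in N, time in s.
With the tool pointing down it reaches from about 0.3 to 1 m from the base axis. Payload 5.1 kg.
Tool frame: the origin (TCP) lies at the very end of the fingers, on their centre line; the grasp point (between the pads) lies hold_point_z behind it (hold_point_z is the distance from the TCP to the grasp point, in m); z points along the fingers, y is the direction in which the jaws open and shut (so a half turn about z gives the same grasp; the last joint's range is limited). The gripper opens to 95 mm and grips with 3 to 60 N. Pads are 20 mm wide; open, the fingers measure 119 mm over their backs; the gripper's body (75 mm by 180 mm) begins 59 mm behind the grasp point.
Start: joints at [62.934, 7.093, 94.555, -0, 78.352, -4.733], TCP at [0.247, 0.601, 0.215] pointing down, gripper open.
Joint ranges: [-149.61, 149.61], [-58.7, 133.49], [1.44, 155.28], [-77.14, 257.14], [18.33, 153.61], [-166.67, 166.67]. Speed limits (degrees/s): [147.25, 147.25, 180, 180, 180, 180].

### API

Orientations are given as a 3x3 rotation matrix whose columns are the frame's x, y, z axes.
In Python, from plant import * gives the robot as it stands.
- The arm moves only by the tool play_rows, never from a script. Its argument "commands" is a list of rows, each an object with "delta_pos": the shift along the tool's x, y, z in m, a list of three; "delta_rot": the turn, a rotation vector about the tool's x, y, z in rad, a list of three; "grip": the closure in counts, from 0 (fully open) to 255 (shut). In form: [{"delta_pos": [dx, dy, dz], "delta_rot": [wx, wy, wz], "grip": grip}, ...]. A call has 1 to 10 rows; each row is the pose to reach, as a shift and turn from the pose commanded when the call began, along the tool's axes at that moment; what a row does not reach only later rows make up. A row lasts 1/12 s, in which the tool goes at most 41.7 mm and 7.16 degrees, less where a joint would pass 70% of its speed; a pose out of reach is approached as far as the arm can. A call with a gripper value outside its range is refused whole. The fingers move at their own pace and stop on an object; "grip_force" is the grip in N (left out, the last holds). Time passes only in rows, so rows that repeat a pose let the fingers close. It gives the time, the measured TCP pose, the force and the opening at its end, in the units of the state.
- read_state(): the state, without advancing time (a new reading comes with each control period).
- camera(name): name is "side" or "top" or "wrist"; returns a dict with "color" (420x560x3 uint8, red, green, blue), "vfov" (degrees; the focal length in pixels is half the picture's height over the tangent of half this angle, whatever the lens; pixels are square), "cx", "cy" (the principal point, pixels), "R" (3x3) and "t" (3): a world point X has camera coordinates R X + t; the wrist camera has in their place "T_tool_cam" (4x4, takes a point from camera to tool coordinates, whose origin is the TCP and whose axes are the flange's). Camera axes: x right, y down, z forward; pixel columns grow to the right and rows downward; lengths in m; the calibration is good to about 2 mm. A picture is of the moment at which its call begins: read the wrist's pose just before it. There is no depth.
- close_job(): hands the job in, once; it reports no verdict.
The state is a dict: "t": time; "qpos": joint angles; "joint_velocities": joint speeds; "joint_torque": joint torques, N m; "tcp_pos": TCP position; "orientation": TCP orientation; "force": force on the tool from outside, world axes, zero at the start; "torque": the same for the moment, N m; "width": finger opening in m.
Only numpy, scipy, OpenCV 4.12 (cv2) and the standard library are available. Lean on these libraries where they do the work, as an engineer would, in place of code of your own. Each camera call takes 0.05 s, during which the arm holds its last target.

## Working session

There is one attempt and no reset: what is moved stays moved. The work goes in short steps, Python scripts to look and compute and a tool call to move; the robot and the scene stay as the last step left them, time stands still between calls to the robot, and variables do not carry over. Pictures are saved under pics/ and viewed, and the job is handed in when it is done.

Besides the shell and the picture viewer there is one more tool, called as name(argument=value, ...) on one line, values as JSON. play_rows: Moves the arm, as the interface text tells. Its arguments: {"type":"object","properties":{"commands":{"type":"array","items":{"type":"object","properties":{"delta_pos":{"type":"array","items":{"type":"number"}},"delta_rot":{"type":"array","items":{"type":"number"}},"grip":{"type":"number"}}}},"grip_force":{"type":"number"}},"required":["commands"]}

```bash
ls; mkdir -p pics
cat > h.py <<'E'
from plant import *
import numpy as np, cv2
def snap(n,f):
    s=read_state(); c=camera(n); cv2.imwrite('pics/'+f,cv2.cvtColor(c['color'],cv2.COLOR_RGB2BGR))
    import pickle; pickle.dump((s,c),open('pics/'+f+'.pkl','wb')); return s,c
def load(f):
    import pickle; return pickle.load(open('pics/'+f+'.pkl','rb'))
def cam(s,c):
    f=c['color'].shape[0]/2/np.tan(np.radians(c['vfov'])/2)
    if 'T_tool_cam' in c:
        T=np.eye(4);T[:3,:3]=np.array(s['orientation']);T[:3,3]=s['tcp_pos'];T=T@np.array(c['T_tool_cam']); Ri=T[:3,:3];o=T[:3,3]
    else:
        Ri=np.array(c['R']).T;o=-Ri@np.array(c['t'])
    return f,c['cx'],c['cy'],Ri,o
def ray(s,c,u,v):
    f,cx,cy,Ri,o=cam(s,c); return o,Ri@np.array([(u-cx)/f,(v-cy)/f,1])
def onz(s,c,u,v,z):
    o,d=ray(s,c,u,v); return o+d*(z-o[2])/d[2]
def proj(s,c,X):
    f,cx,cy,Ri,o=cam(s,c); p=Ri.T@(np.array(X)-o); return p[0]/p[2]*f+cx,p[1]/p[2]*f+cy
E
python3 - <<'E'
from h import *
for n in('top','side','wrist'):
    s,c=snap(n,n+'0.png'); print(n,c['vfov'],c['cx'],c['cy'],{k:np.round(c[k],3).tolist() for k in('R','t','T_tool_cam') if k in c})
print(s)
E
```

```text
pics
top 55.361682889259775 275.8014170797326 208.28910438565626 {'R': [[-0.008, -1.0, 0.028], [-0.982, 0.003, -0.189], [0.189, -0.029, -0.982]], 't': [-0.214, 0.573, 0.936]}
side 54.44398088121222 280.0522757910133 204.94612632260686 {'R': [[0.806, -0.592, 0.009], [-0.341, -0.476, -0.81], [0.484, 0.65, -0.586]], 't': [-0.58, 0.152, 0.997]}
wrist 63.39777630817332 281.5396608669433 211.83014611539895 {'T_tool_cam': [[-0.001, -0.956, -0.293, 0.081], [1.0, -0.001, -0.001, -0.001], [0.001, -0.293, 0.956, -0.169], [0.0, 0.0, 0.0, 1.0]]}
{'t': 0.1, 'qpos': array([ 6.29333692e+01,  7.12884084e+00,  9.46250298e+01, -1.04993346e-04,
        7.83503804e+01, -4.73486339e+00]), 'joint_velocities': array([ 0.02744592, -0.15132484, -0.17580708, -0.06692064,  0.12026395,
        0.09239567]), 'joint_torque': array([ 3.87746895e-04, -4.18880582e+01, -3.61096358e+01,  7.77455955e-02,
        4.62392962e-02, -3.61421962e-05]), 'tcp_pos': array([0.24677247, 0.60072326, 0.213533  ]), 'orientation': array([[-9.24999268e-01,  3.79967988e-01, -8.26333144e-04],
       [ 3.79968857e-01,  9.24997859e-01, -1.62106251e-03],
       [ 1.48404530e-04, -1.81346250e-03, -9.99998345e-01]]), 'force': array([-0.30815568, -0.08915929, -0.80188053]), 'torque': array([-0.0176561 ,  0.02725192,  0.05886672]), 'width': 0.09535312025444995}
```

View pics/top0.png

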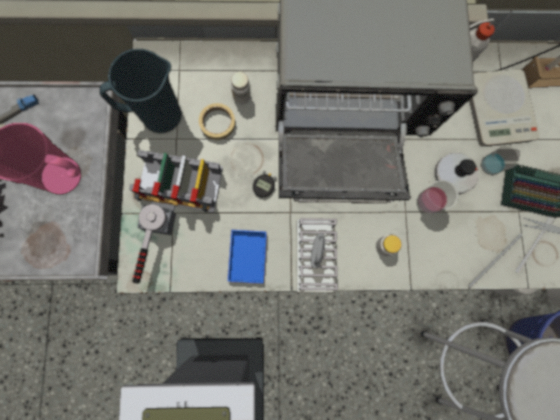

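View pics/side0.png

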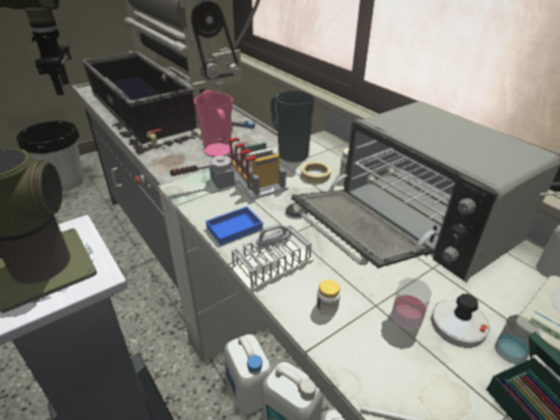

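View pics/wrist0.png

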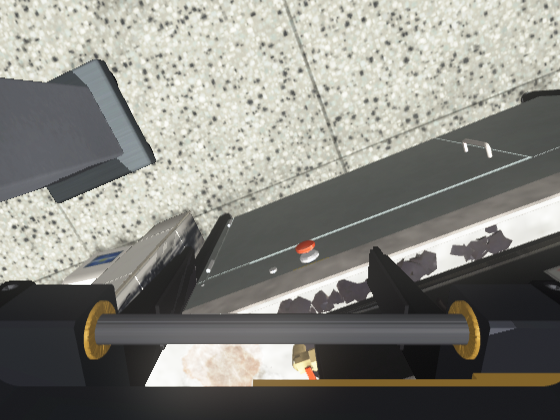

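Run:
```python
from h import *
s,c=load('top0.png')
im=cv2.imread('pics/top0.png')[130:300,110:350]
cv2.imwrite('pics/t0z.png',cv2.resize(im,None,fx=3.3,fy=3.3,interpolation=cv2.INTER_CUBIC))
im=cv2.imread('pics/side0.png')[80:300,160:360]
cv2.imwrite('pics/s0z.png',cv2.resize(im,None,fx=2.7,fy=2.7,interpolation=cv2.INTER_CUBIC))
for n,u,v,z in [('axis',152,217,.07),('wrenchend',138,280,.071),('tray',248,257,.0),('rack',317,255,.06),('brush',318,249,.1),('jar',391,244,.066),('stopw',264,185,.017)]:
    print(n,onz(s,c,u,v,z).round(3))
```

```text
axis [0.549 0.083 0.07 ]
wrenchend [0.399 0.108 0.071]
tray [ 0.456 -0.146  0.   ]
rack [ 0.456 -0.316  0.06 ]
brush [ 0.467 -0.313  0.1  ]
jar [ 0.481 -0.497  0.066]
stopw [ 0.642 -0.188  0.017]
```

View pics/t0z.png

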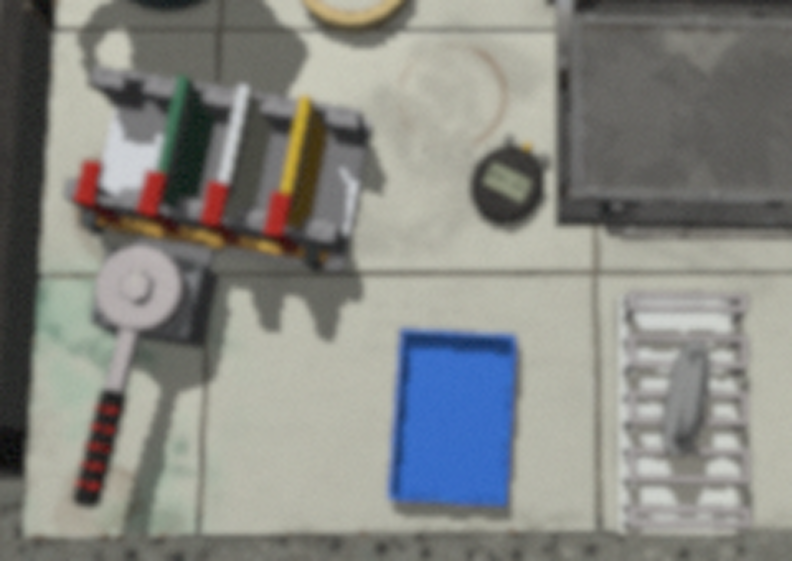

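View pics/s0z.png

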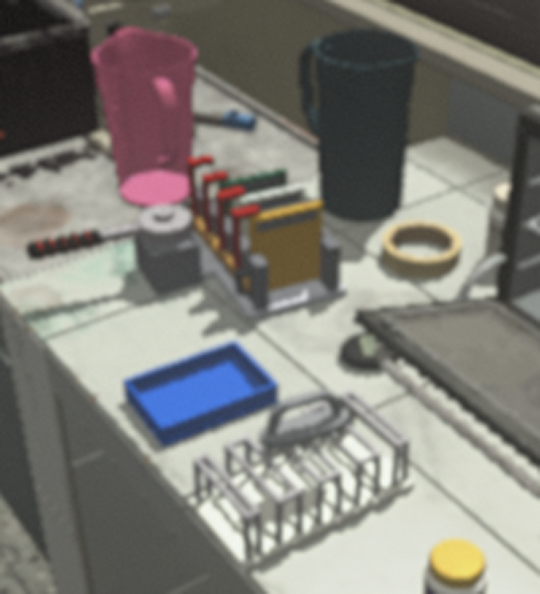

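```bash
cat >> h.py <<'E'
from scipy.spatial.transform import Rotation as Ro
def Rdown(phi):
    a=np.radians(phi); x=np.array([np.cos(a),np.sin(a),0]); z=np.array([0,0,-1.]); return np.column_stack([x,np.cross(z,x),z])
def goto(p,phi,s=None):
    s=s or read_state(); R=np.array(s['orientation'])
    print('dpos',(R.T@(np.array(p)-s['tcp_pos'])).round(4).tolist(),'drot',Ro.from_matrix(R.T@Rdown(phi)).as_rotvec().round(4).tolist(),'t',round(s['t'],2))
def st():
    s=read_state(); R=np.array(s['orientation']); print('t',round(s['t'],2),'tcp',np.round(s['tcp_pos'],4),'phi',np.degrees(np.arctan2(R[1,0],R[0,0])).round(2),'tilt',R[:,2].round(4),'q',np.round(s['qpos'],1),'F',np.round(s['force'],1),'w',round(s['width'],4)); return s
E
python3 - <<'E'
from h import *
import plant; print([k for k in dir(plant) if not k.startswith('_')], globals().get('hold_point_z'))
st(); goto([.38,-.12,.32],180)
E
```

```text
['IKError', 'camera', 'close_job', 'hold_point_z', 'read_state'] 0.0188
t 0.15 tcp [0.2468 0.6008 0.2137] phi 157.67 tilt [-7.0e-04 -1.4e-03 -1.0e+00] q [62.9  7.1 94.6 -0.  78.4 -4.7] F [ 0.7 -0.2 -1. ] w 0.0953
dpos [-0.3971, -0.6163, -0.1054] drot [-0.0016, -0.0004, -0.3898] t 0.15
```

play_rows(commands=[{"delta_pos": [-0.1,-0.1,-0.1],"delta_rot": [0,0,-0.1],"grip": 0},{"delta_pos": [-0.1,-0.1,-0.1],"delta_rot": [0,0,-0.1],"grip": 0},{"delta_pos": [-0.1,-0.1,-0.1],"delta_rot": [0,0,-0.1],"grip": 0},{"delta_pos": [-0.1,-0.1,-0.1],"delta_rot": [0,0,-0.1],"grip": 0},{"delta_pos": [-0.25,-0.33,-0.1],"delta_rot": [0,0,-0.3],"grip": 0},{"delta_pos": [-0.25,-0.33,-0.1],"delta_rot": [0,0,-0.3],"grip": 0},{"delta_pos": [-0.25,-0.33,-0.1],"delta_rot": [0,0,-0.3],"grip": 0},{"delta_pos": [-0.25,-0.33,-0.1],"delta_rot": [0,0,-0.3],"grip": 0},{"delta_pos": [-0.25,-0.33,-0.1],"delta_rot": [0,0,-0.3],"grip": 0},{"delta_pos": [-0.25,-0.33,-0.1],"delta_rot": [0,0,-0.3],"grip": 0}])

```text
t: 0.98
tcp_pos: [0.3467, 0.2286, 0.314]
orientation: [[-0.996, 0.089, 0.0], [0.089, 0.996, -0.0], [-0.0, -0.0, -1.0]]
force: [0.7, 0.3, 0.7]
width: 0.0954
```

Run:
```python
from h import *
st(); goto([.38,-.1,.32],180)
snap('wrist','w1.png')
```

```text
t 0.98 tcp [0.3467 0.2286 0.314 ] phi 174.91 tilt [ 2.e-04 -0.e+00 -1.e+00] q [ 26.  -26.6 114.6  -0.   91.9 -58.9] F [0.7 0.3 0.7] w 0.0954
dpos [-0.0623, -0.3243, -0.006] drot [-0.0, 0.0002, -0.0889] t 0.98
```

View pics/w1.png

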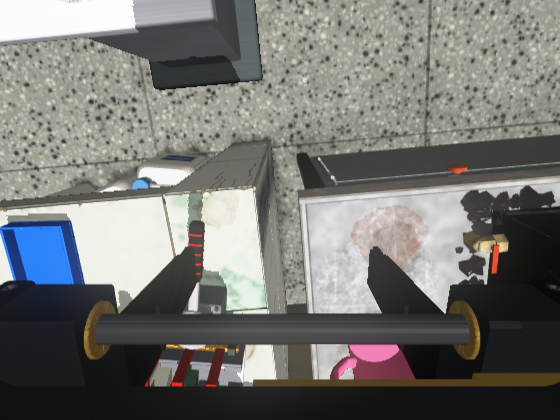

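Run:
```python
from h import *
goto([.52,-.23,.33],180)
```

```text
dpos [-0.2142, -0.4342, -0.013] drot [-0.0048, 0.0024, -0.0964] t 1.03
```

play_rows(commands=[{"delta_pos": [-0.213,-0.434,-0.015],"delta_rot": [0,0,-0.089],"grip": 0},{"delta_pos": [-0.213,-0.434,-0.015],"delta_rot": [0,0,-0.089],"grip": 0},{"delta_pos": [-0.213,-0.434,-0.015],"delta_rot": [0,0,-0.089],"grip": 0},{"delta_pos": [-0.213,-0.434,-0.015],"delta_rot": [0,0,-0.089],"grip": 0},{"delta_pos": [-0.213,-0.434,-0.015],"delta_rot": [0,0,-0.089],"grip": 0},{"delta_pos": [-0.213,-0.434,-0.015],"delta_rot": [0,0,-0.089],"grip": 0},{"delta_pos": [-0.213,-0.434,-0.015],"delta_rot": [0,0,-0.089],"grip": 0},{"delta_pos": [-0.213,-0.434,-0.015],"delta_rot": [0,0,-0.089],"grip": 0},{"delta_pos": [-0.213,-0.434,-0.015],"delta_rot": [0,0,-0.089],"grip": 0},{"delta_pos": [-0.213,-0.434,-0.015],"delta_rot": [0,0,-0.089],"grip": 0}])

```text
t: 1.87
tcp_pos: [0.496, -0.1591, 0.3269]
orientation: [[-1.0, 0.002, -0.0], [0.002, 1.0, 0.0], [0.0, 0.0, -1.0]]
force: [-0.0, 1.2, 0.9]
width: 0.0954
```

play_rows(commands=[{"delta_pos": [0,0,0],"delta_rot": [0,0,0],"grip": 0},{"delta_pos": [0,0,0],"delta_rot": [0,0,0],"grip": 0},{"delta_pos": [0,0,0],"delta_rot": [0,0,0],"grip": 0},{"delta_pos": [0,0,0],"delta_rot": [0,0,0],"grip": 0}])

```text
t: 2.2
tcp_pos: [0.4956, -0.156, 0.3271]
orientation: [[-1.0, -0.0, -0.0], [-0.0, 1.0, 0.0], [0.0, 0.0, -1.0]]
force: [0.3, 0.4, -0.3]
width: 0.0949
```

Run:
```python
from h import *
st()
snap('wrist','w2.png')
```

```text
t 2.2 tcp [ 0.4956 -0.156   0.3271] phi -179.98 tilt [-1.e-04  3.e-04 -1.e+00] q [ -23.4  -12.3  102.6    0.    89.7 -113.4] F [ 0.3  0.4 -0.3] w 0.0949
```

View pics/w2.png

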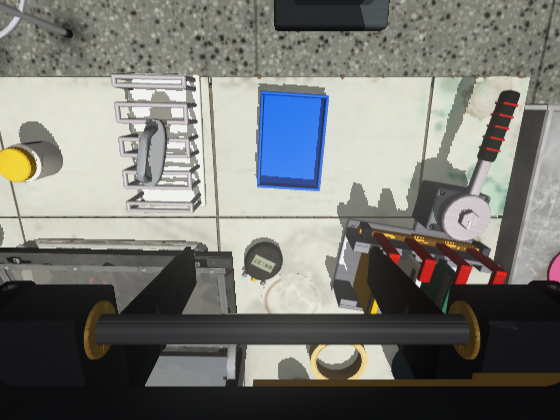

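Run:
```python
from h import *
im=cv2.imread('pics/w2.png')
cv2.imwrite('pics/w2a.png',cv2.resize(im[60:220,100:340],None,fx=3.3,fy=3.3,interpolation=cv2.INTER_CUBIC))
cv2.imwrite('pics/w2b.png',cv2.resize(im[70:310,330:540],None,fx=2.5,fy=2.5,interpolation=cv2.INTER_CUBIC))
```

```text
(no output)
```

View pics/w2a.png

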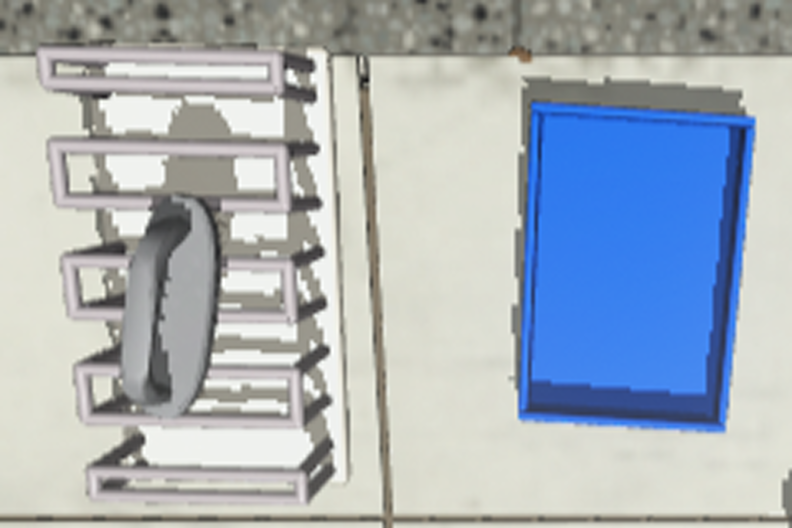

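View pics/w2b.png

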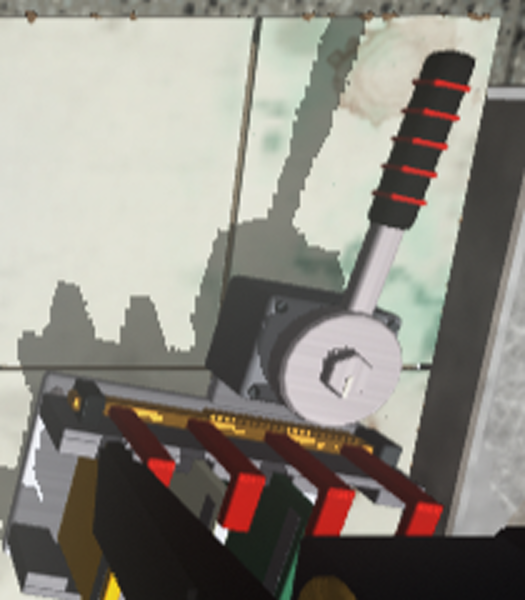

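Run:
```python
from h import *
s,c=load('w2.png')
P=lambda u,v,z:onz(s,c,100+u/3.3,60+v/3.3,z)[:2].round(4)
Q=lambda u,v,z:onz(s,c,330+u/2.5,70+v/2.5,z)[:2].round(4)
t=[P(*a,.025) for a in [(531,101),(754,118),(724,431),(519,420)]]; print('tray',t,np.mean(t,0)); print(np.degrees(np.arctan2(*(t[0]+t[1]-t[2]-t[3])[::-1])))
r=[P(*a,.061) for a in [(38,45),(286,52),(307,503),(87,498)]]; print('rack',r,np.mean(r,0));
for a,b in((0,3),(1,2),(0,1),(3,2)): d=r[b]-r[a]; print(np.degrees(np.arctan2(d[1],d[0])),np.hypot(*d))
# slots: edges of hoops left side/right side
for a in [(45,90),(50,142),(55,208),(62,257),(68,318),(76,364),(82,423),(88,466)]: print('L',P(*a,.058))
for a in [(284,95),(288,145),(290,210),(294,258),(296,320),(300,365),(302,424),(304,470)]: print('R',P(*a,.058))
print('brush handle ends',P(180,210,.106),P(148,395,.106))
print('axis',Q(343,372,.085),'handle end',Q(452,52,.08),'hs',Q(390,224,.08), 'h mid',Q(421,143,.08))
```

```text
tray [array([ 0.3922, -0.1848]), array([ 0.3986, -0.0962]), array([ 0.5263, -0.104 ]), array([ 0.5214, -0.1923])] [ 0.459625 -0.144325]
176.5917042473859
rack [array([ 0.3746, -0.3602]), array([ 0.377 , -0.2709]), array([ 0.5476, -0.2764]), array([ 0.5454, -0.3655])] [ 0.46115 -0.31825]
-1.7773432181798778 0.17088221089393713
-1.8465280087741776 0.17068863465386322
88.4605064139929 0.0893322450182464
88.58557678859786 0.08912715635540047
L [ 0.3897 -0.3613]
L [ 0.4079 -0.3621]
L [ 0.4317 -0.3636]
L [ 0.4499 -0.3635]
L [ 0.4732 -0.3645]
L [ 0.4912 -0.3638]
L [ 0.515  -0.3647]
L [ 0.5328 -0.3647]
R [ 0.3915 -0.2736]
R [ 0.4091 -0.2736]
R [ 0.4325 -0.2748]
R [ 0.4503 -0.2747]
R [ 0.474  -0.2758]
R [ 0.4916 -0.2756]
R [ 0.5154 -0.2767]
R [ 0.5345 -0.2774]
brush handle ends [ 0.4304 -0.299 ] [ 0.4938 -0.3173]
axis [0.5489 0.0784] handle end [0.3951 0.1068] hs [0.4744 0.0921] h mid [0.4359 0.1001]
```

Run:
```python
from h import *
goto([.462,-.308,.16],164)
```

```text
dpos [0.0338, -0.1523, 0.1673] drot [0.0001, 0.0003, 0.2801] t 2.25
```

play_rows(commands=[{"delta_pos": [0.034,-0.152,0.14],"delta_rot": [0,0,0.28],"grip": 0},{"delta_pos": [0.034,-0.152,0.14],"delta_rot": [0,0,0.28],"grip": 0},{"delta_pos": [0.034,-0.152,0.14],"delta_rot": [0,0,0.28],"grip": 0},{"delta_pos": [0.034,-0.152,0.14],"delta_rot": [0,0,0.28],"grip": 0},{"delta_pos": [0.034,-0.152,0.14],"delta_rot": [0,0,0.28],"grip": 0},{"delta_pos": [0.034,-0.152,0.14],"delta_rot": [0,0,0.28],"grip": 0},{"delta_pos": [0.034,-0.152,0.14],"delta_rot": [0,0,0.28],"grip": 0},{"delta_pos": [0.034,-0.152,0.14],"delta_rot": [0,0,0.28],"grip": 0}])

```text
t: 2.92
tcp_pos: [0.4623, -0.308, 0.1881]
orientation: [[-0.961, 0.276, 0.001], [0.276, 0.961, -0.0], [-0.001, 0.0, -1.0]]
force: [-0.7, 0.6, 0.3]
width: 0.0949
```

Run:
```python
from h import *
st()
snap('wrist','w3.png')
goto([.462,-.308,.073],164)
```

```text
t 2.92 tcp [ 0.4623 -0.308   0.1881] phi 163.97 tilt [ 1.1e-03 -3.0e-04 -1.0e+00] q [ -39.2   -3.9  108.3    0.    75.5 -113.2] F [-0.7  0.6  0.3] w 0.0949
dpos [0.0011, -0.0, 0.116] drot [-0.0008, 0.0027, 0.0001] t 2.97
```

View pics/w3.png

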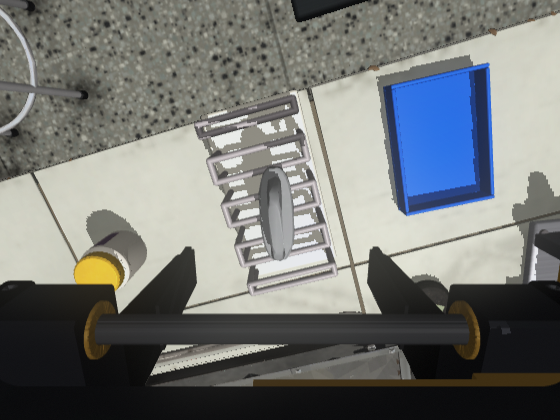

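Run:
```python
from h import *
s,c=load('w3.png')
for u,v in[(277,168),(277,258),(277,213)]: print(onz(s,c,u,v,.1).round(4))
```

```text
[ 0.4248 -0.3024  0.1   ]
[ 0.4966 -0.3234  0.1   ]
[ 0.4593 -0.3124  0.1   ]
```

play_rows(commands=[{"delta_pos": [0.001,0,0.04],"delta_rot": [0,0,0],"grip": 0},{"delta_pos": [0.001,0,0.07],"delta_rot": [0,0,0],"grip": 0},{"delta_pos": [0.001,0,0.1],"delta_rot": [0,0,0],"grip": 0},{"delta_pos": [0.001,0,0.116],"delta_rot": [0,0,0],"grip": 0},{"delta_pos": [0.001,0,0.116],"delta_rot": [0,0,0],"grip": 0},{"delta_pos": [0.001,0,0.116],"delta_rot": [0,0,0],"grip": 0}])

```text
t: 3.47
tcp_pos: [0.4617, -0.3078, 0.0723]
orientation: [[-0.961, 0.275, 0.001], [0.275, 0.961, -0.001], [-0.001, -0.0, -1.0]]
force: [0.1, 1.0, -0.4]
width: 0.0952
```

Close on the brush.

play_rows(commands=[{"delta_pos": [0,-0.003,0],"delta_rot": [0,0,0],"grip": 255},{"delta_pos": [0,-0.003,0],"delta_rot": [0,0,0],"grip": 255},{"delta_pos": [0,-0.003,0],"delta_rot": [0,0,0],"grip": 255},{"delta_pos": [0,-0.003,0],"delta_rot": [0,0,0],"grip": 255},{"delta_pos": [0,-0.003,0],"delta_rot": [0,0,0],"grip": 255},{"delta_pos": [0,-0.003,0],"delta_rot": [0,0,0],"grip": 255},{"delta_pos": [0,-0.003,0],"delta_rot": [0,0,0],"grip": 255},{"delta_pos": [0,-0.003,0],"delta_rot": [0,0,0],"grip": 255},{"delta_pos": [0,-0.003,0],"delta_rot": [0,0,0],"grip": 255},{"delta_pos": [0,-0.003,0],"delta_rot": [0,0,0],"grip": 255}], grip_force=25)

```text
t: 4.3
tcp_pos: [0.4598, -0.3115, 0.071]
orientation: [[-0.961, 0.277, -0.0], [0.277, 0.961, 0.0], [0.0, 0.0, -1.0]]
force: [-0.9, -0.3, -0.9]
width: 0.0343
```

play_rows(commands=[{"delta_pos": [0,0,-0.03],"delta_rot": [0,0,0],"grip": 255},{"delta_pos": [0,0,-0.06],"delta_rot": [0,0,0],"grip": 255},{"delta_pos": [0,0,-0.06],"delta_rot": [0,0,0],"grip": 255}])

```text
t: 4.55
tcp_pos: [0.4629, -0.314, 0.1377]
orientation: [[-0.961, 0.277, 0.008], [0.277, 0.961, -0.007], [-0.01, -0.004, -1.0]]
force: [-0.6, -0.6, 0.2]
width: 0.014
```

Run:
```python
from h import *
st()
snap('wrist','w4.png')
goto([.4596,-.1443,.12],176.6)
goto([.4596,-.1443,.023],176.6)
```

```text
t 4.55 tcp [ 0.4629 -0.314   0.1377] phi 163.92 tilt [ 0.0081 -0.0067 -0.9999] q [ -39.6   -1.2  110.8   -0.    69.8 -113.6] F [-0.6 -0.6  0.2] w 0.014
dpos [0.0493, 0.1617, 0.0145] drot [-0.0039, 0.0067, -0.2213] t 4.6
dpos [0.05, 0.162, 0.1115] drot [-0.0039, 0.0067, -0.2213] t 4.6
```

View pics/w4.png

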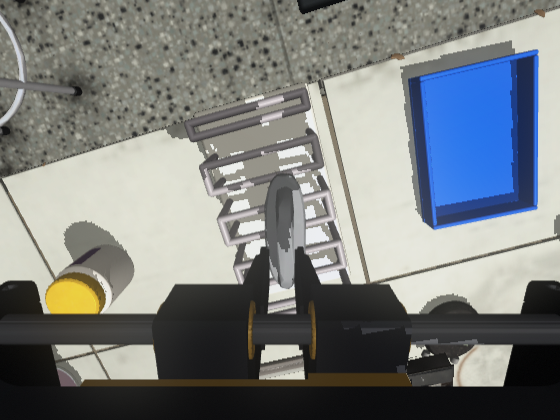

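play_rows(commands=[{"delta_pos": [0,0,0],"delta_rot": [0,0,0],"grip": 255},{"delta_pos": [0,0,0],"delta_rot": [0,0,0],"grip": 255},{"delta_pos": [0,0,0],"delta_rot": [0,0,0],"grip": 255},{"delta_pos": [0,0,0],"delta_rot": [0,0,0],"grip": 255}])

```text
t: 4.93
tcp_pos: [0.4591, -0.3109, 0.1295]
orientation: [[-0.961, 0.277, -0.002], [0.277, 0.961, 0.002], [0.003, 0.001, -1.0]]
force: [-0.3, 0.4, -0.6]
width: 0.0007
```

Run:
```python
from h import *
st()
snap('wrist','w5.png')
```

```text
t 4.93 tcp [ 0.4591 -0.3109  0.1295] phi 163.91 tilt [-0.0021  0.0017 -1.    ] q [ -39.6   -0.9  111.3   -0.    69.7 -113.6] F [-0.3  0.4 -0.6] w 0.0007
```

View pics/w5.png

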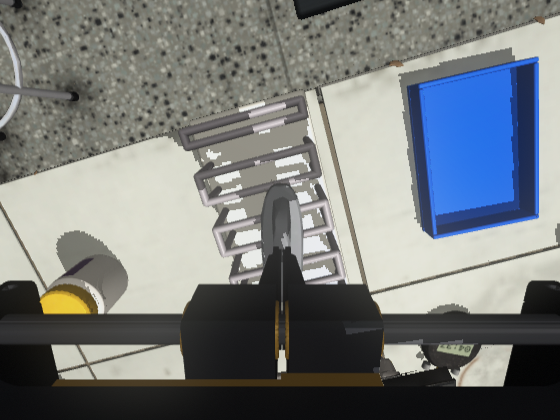

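play_rows(commands=[{"delta_pos": [0,0,0],"delta_rot": [0,0,0],"grip": 80},{"delta_pos": [0,0,0],"delta_rot": [0,0,0],"grip": 80},{"delta_pos": [0,0,0],"delta_rot": [0,0,0],"grip": 80},{"delta_pos": [0,0,0],"delta_rot": [0,0,0],"grip": 80},{"delta_pos": [0,0,0],"delta_rot": [0,0,0],"grip": 80},{"delta_pos": [0,0,0],"delta_rot": [0,0,0],"grip": 80},{"delta_pos": [0,0,0],"delta_rot": [0,0,0],"grip": 80},{"delta_pos": [0,0,0],"delta_rot": [0,0,0],"grip": 80},{"delta_pos": [0,0,0],"delta_rot": [0,0,0],"grip": 80},{"delta_pos": [0,0,0],"delta_rot": [0,0,0],"grip": 80}])

```text
t: 5.82
tcp_pos: [0.4599, -0.3115, 0.1311]
orientation: [[-0.961, 0.277, -0.0], [0.277, 0.961, 0.0], [0.0, 0.0, -1.0]]
force: [-0.6, -0.5, -0.6]
width: 0.0613
```

Run:
```python
from h import *
st()
snap('wrist','w6.png')
goto([.4593,-.3115,.073],164)
```

```text
t 5.82 tcp [ 0.4599 -0.3115  0.1311] phi 163.91 tilt [-0.  0. -1.] q [ -39.6   -1.   111.2   -0.    69.7 -113.6] F [-0.6 -0.5 -0.6] w 0.0613
dpos [0.0006, -0.0002, 0.0581] drot [0.0, -0.0, -0.0015] t 5.87
```

View pics/w6.png

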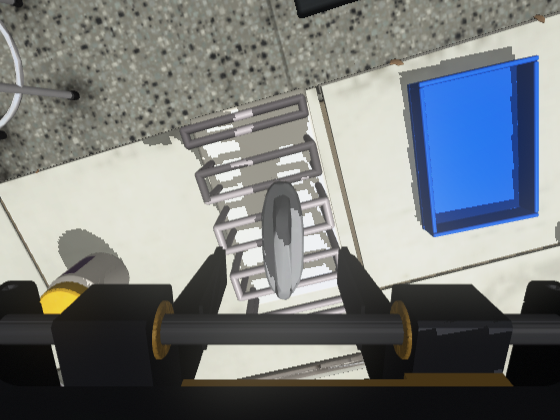

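play_rows(commands=[{"delta_pos": [0,0,0.03],"delta_rot": [0,0,0],"grip": 80},{"delta_pos": [0,0,0.058],"delta_rot": [0,0,0],"grip": 80},{"delta_pos": [0,0,0.058],"delta_rot": [0,0,0],"grip": 80},{"delta_pos": [0,0,0.058],"delta_rot": [0,0,0],"grip": 255},{"delta_pos": [0,0,0.058],"delta_rot": [0,0,0],"grip": 255},{"delta_pos": [0,0,0.058],"delta_rot": [0,0,0],"grip": 255},{"delta_pos": [0,0,0.058],"delta_rot": [0,0,0],"grip": 255},{"delta_pos": [0,0,0.058],"delta_rot": [0,0,0],"grip": 255},{"delta_pos": [0,0,0.058],"delta_rot": [0,0,0],"grip": 255},{"delta_pos": [0,0,0.058],"delta_rot": [0,0,0],"grip": 255}])

```text
t: 6.7
tcp_pos: [0.4604, -0.3118, 0.0742]
orientation: [[-0.961, 0.277, 0.001], [0.277, 0.961, -0.001], [-0.001, -0.0, -1.0]]
force: [-0.9, 0.8, 2.7]
width: 0.0284
```

play_rows(commands=[{"delta_pos": [0,0,0],"delta_rot": [0,0,0],"grip": 255},{"delta_pos": [0,0,0],"delta_rot": [0,0,0],"grip": 255},{"delta_pos": [0,0,0],"delta_rot": [0,0,0],"grip": 255},{"delta_pos": [0,0,0],"delta_rot": [0,0,0],"grip": 255},{"delta_pos": [0,0,-0.03],"delta_rot": [0,0,0],"grip": 255},{"delta_pos": [0,0,-0.06],"delta_rot": [0,0,0],"grip": 255},{"delta_pos": [0,0,-0.06],"delta_rot": [0,0,0],"grip": 255},{"delta_pos": [0,0,-0.06],"delta_rot": [0,0,0],"grip": 255},{"delta_pos": [0,0,-0.06],"delta_rot": [0,0,0],"grip": 255}])

```text
t: 7.45
tcp_pos: [0.4594, -0.3111, 0.1322]
orientation: [[-0.961, 0.277, -0.001], [0.277, 0.961, 0.001], [0.001, 0.0, -1.0]]
force: [-0.5, 0.5, -0.4]
width: 0.0284
```

Run:
```python
from h import *
st()
goto([.4596,-.1443,.12],176.6)
goto([.4596,-.1443,.023],176.6)
```

```text
t 7.45 tcp [ 0.4594 -0.3111  0.1322] phi 163.91 tilt [-1.1e-03  7.0e-04 -1.0e+00] q [ -39.6   -1.   111.2   -0.    69.9 -113.6] F [-0.5  0.5 -0.4] w 0.0284
dpos [0.046, 0.1604, 0.0123] drot [0.0005, -0.0012, -0.2215] t 7.45
dpos [0.0459, 0.1603, 0.1093] drot [0.0005, -0.0012, -0.2215] t 7.45
```

play_rows(commands=[{"delta_pos": [0.046,0.16,0.0],"delta_rot": [0,0,-0.22],"grip": 255},{"delta_pos": [0.046,0.16,0.0],"delta_rot": [0,0,-0.22],"grip": 255},{"delta_pos": [0.046,0.16,0.0],"delta_rot": [0,0,-0.22],"grip": 255},{"delta_pos": [0.046,0.16,0.0],"delta_rot": [0,0,-0.22],"grip": 255},{"delta_pos": [0.046,0.16,0.0],"delta_rot": [0,0,-0.22],"grip": 255},{"delta_pos": [0.046,0.16,0.03],"delta_rot": [0,0,-0.22],"grip": 255},{"delta_pos": [0.046,0.16,0.06],"delta_rot": [0,0,-0.22],"grip": 255},{"delta_pos": [0.046,0.16,0.09],"delta_rot": [0,0,-0.22],"grip": 255},{"delta_pos": [0.046,0.16,0.111],"delta_rot": [0,0,-0.22],"grip": 255},{"delta_pos": [0.046,0.16,0.111],"delta_rot": [0,0,-0.22],"grip": 255}])

```text
t: 8.28
tcp_pos: [0.4548, -0.1428, 0.0156]
orientation: [[-0.998, 0.061, -0.012], [0.061, 0.998, 0.005], [0.012, 0.004, -1.0]]
force: [-1.3, 0.6, -0.5]
width: 0.0294
```

play_rows(commands=[{"delta_pos": [0,0,0],"delta_rot": [0,0,0],"grip": 255},{"delta_pos": [0,0,0],"delta_rot": [0,0,0],"grip": 255},{"delta_pos": [0,0,0],"delta_rot": [0,0,0],"grip": 147},{"delta_pos": [0,0,0],"delta_rot": [0,0,0],"grip": 147},{"delta_pos": [0,0,0],"delta_rot": [0,0,0],"grip": 147},{"delta_pos": [0,0,0],"delta_rot": [0,0,0],"grip": 147},{"delta_pos": [0,0,0],"delta_rot": [0,0,0],"grip": 147}])

```text
t: 8.87
tcp_pos: [0.4604, -0.1452, 0.0228]
orientation: [[-0.998, 0.061, 0.001], [0.061, 0.998, -0.001], [-0.001, -0.0, -1.0]]
force: [0.0, 0.6, -0.6]
width: 0.0406
```

play_rows(commands=[{"delta_pos": [0,0,-0.03],"delta_rot": [0,0,0],"grip": 147},{"delta_pos": [0,0,-0.07],"delta_rot": [0,0,0],"grip": 147},{"delta_pos": [0,0,-0.11],"delta_rot": [0,0,0],"grip": 100},{"delta_pos": [0,0,-0.15],"delta_rot": [0,0,0],"grip": 100},{"delta_pos": [0,0,-0.18],"delta_rot": [0,0,0],"grip": 100},{"delta_pos": [0,0,-0.18],"delta_rot": [0,0,0],"grip": 100}])

```text
t: 9.37
tcp_pos: [0.4639, -0.1467, 0.211]
orientation: [[-0.998, 0.061, 0.013], [0.061, 0.998, -0.006], [-0.014, -0.005, -1.0]]
force: [0.9, -0.6, 1.3]
width: 0.0569
```

Run:
```python
from h import *
st()
snap('wrist','w7.png')
```

```text
t 9.37 tcp [ 0.4639 -0.1467  0.211 ] phi 176.53 tilt [ 0.0132 -0.0059 -0.9999] q [ -23.9  -14.7  115.6   -0.    78.3 -110.4] F [ 0.9 -0.6  1.3] w 0.0569
```

View pics/w7.png

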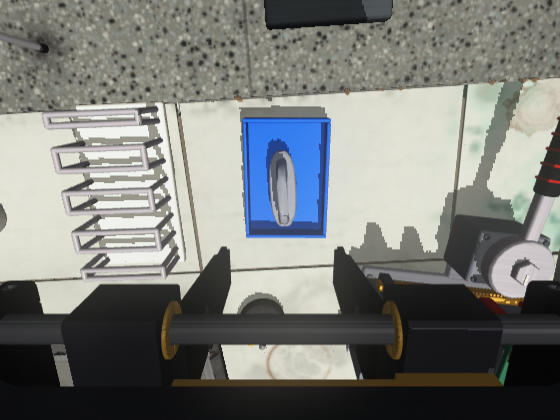

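Run:
```python
from h import *
s,c=load('top0.png')
for u,v in [(162,133),(147,120),(182,115)]: print('pitcher base',onz(s,c,u,v,0).round(3))
# side view check: pitcher top/bottom
s2,c2=load('side0.png')
b=onz(s,c,163,117,0); print(b)
for z in (.1,.2,.25,.3): print(z,proj(s2,c2,[b[0],b[1],z]))
print(proj(s2,c2,b))
goto([.60,.06,.33],180)
```

```text
pitcher base [0.792 0.088 0.   ]
pitcher base [0.829 0.13  0.   ]
pitcher base [0.844 0.036 0.   ]
[0.83778923 0.08709275 0.        ]
0.1 (np.float64(293.0854139226452), np.float64(130.19325016277017))
0.2 (np.float64(293.9263085629293), np.float64(102.26791951120944))
0.25 (np.float64(294.37490659192264), np.float64(87.37039526840488))
0.3 (np.float64(294.84398538979804), np.float64(71.79272369723043))
(np.float64(292.31205185803566), np.float64(155.87588664657386))
dpos [-0.1259, 0.2136, -0.1223] drot [-0.0036, 0.0088, -0.0608] t 9.42
```

play_rows(commands=[{"delta_pos": [-0.126,0.21,-0.13],"delta_rot": [0,0,-0.061],"grip": 100},{"delta_pos": [-0.126,0.21,-0.13],"delta_rot": [0,0,-0.061],"grip": 100},{"delta_pos": [-0.126,0.21,-0.13],"delta_rot": [0,0,-0.061],"grip": 100},{"delta_pos": [-0.126,0.21,-0.13],"delta_rot": [0,0,-0.061],"grip": 100},{"delta_pos": [-0.126,0.21,-0.13],"delta_rot": [0,0,-0.061],"grip": 100},{"delta_pos": [-0.126,0.21,-0.13],"delta_rot": [0,0,-0.061],"grip": 100},{"delta_pos": [-0.126,0.21,-0.13],"delta_rot": [0,0,-0.061],"grip": 100},{"delta_pos": [-0.126,0.21,-0.13],"delta_rot": [0,0,-0.061],"grip": 100},{"delta_pos": [-0.126,0.21,-0.13],"delta_rot": [0,0,-0.061],"grip": 100},{"delta_pos": [-0.126,0.21,-0.13],"delta_rot": [0,0,-0.061],"grip": 100}])

```text
t: 10.25
tcp_pos: [0.5976, 0.0565, 0.3298]
orientation: [[-1.0, -0.0, -0.004], [-0.0, 1.0, -0.001], [0.004, -0.001, -1.0]]
force: [0.3, 0.4, -0.3]
width: 0.0579
```

Run:
```python
from h import *
st()
snap('wrist','w8.png')
```

```text
t 10.25 tcp [0.5976 0.0565 0.3298] phi -179.99 tilt [-3.7e-03 -5.0e-04 -1.0e+00] q [  0.3  -1.7  92.7  -0.   89.2 -89.7] F [ 0.3  0.4 -0.3] w 0.0579
```

View pics/w8.png

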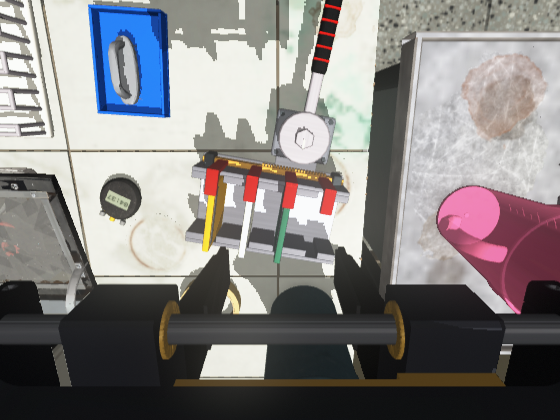

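Run:
```python
from h import *
im=cv2.imread('pics/w8.png')
cv2.imwrite('pics/w8a.png',cv2.resize(im[90:270,180:370],None,fx=3.3,fy=3.3,interpolation=cv2.INTER_CUBIC))
cv2.imwrite('pics/w8b.png',cv2.resize(im[0:170,260:360],None,fx=3.3,fy=3.3,interpolation=cv2.INTER_CUBIC))
```

```text
(no output)
```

View pics/w8a.png

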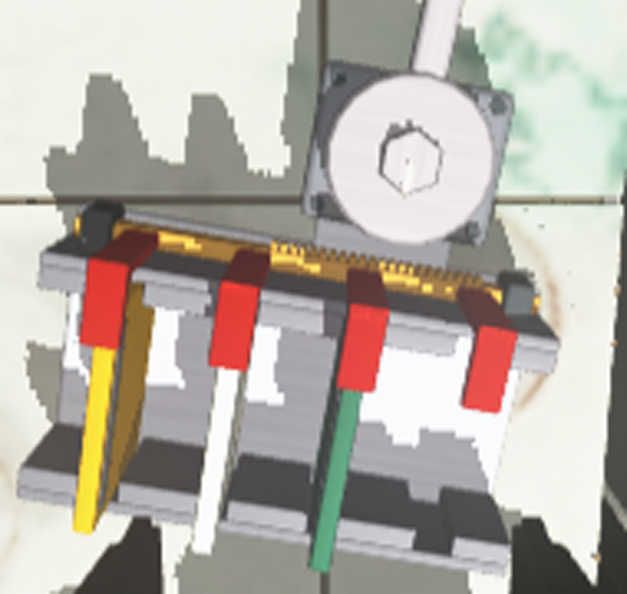

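View pics/w8b.png

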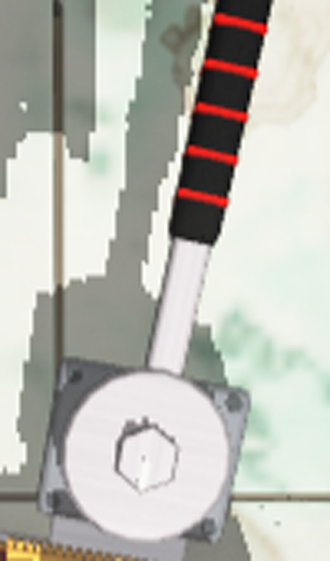

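Run:
```python
from h import *
s,c=load('w8.png')
Q=lambda u,v,z:onz(s,c,180+u/3.3,90+v/3.3,z)[:2]
B=lambda u,v,z:onz(s,c,260+u/3.3,v/3.3,z)[:2]
far=np.array([Q(86,531,.112),Q(203,552,.112),Q(320,570,.112)])
hk=np.array([Q(101,347,.124),Q(228,367,.124),Q(358,389,.124),Q(482,409,.124)])
print(far.round(4),hk.round(4)); print(np.diff(hk,axis=0),np.diff(far,axis=0))
ax=B(146,458,.085);print('axis',ax)
# fit holder pose: points local -> world
L=np.array([[44,-67.5],[44,-22.5],[44,22.5],[-32,-67.5],[-32,-22.5],[-32,22.5],[-32,67.5]])/1000
W=np.vstack([far,hk])
A=L-L.mean(0);Bm=W-W.mean(0); th=np.arctan2((A[:,0]*Bm[:,1]-A[:,1]*Bm[:,0]).sum(),(A*Bm).sum())
R=np.array([[np.cos(th),-np.sin(th)],[np.sin(th),np.cos(th)]]); o=W.mean(0)-R@L.mean(0)
print('theta',np.degrees(th),'o',o,'res mm',((W-(L@R.T+o))*1000).round(1).tolist())
print('axis pred',R@[-.11,.03]+o)
for y in(-67.5,-22.5,22.5): print('panel',R@[0,y/1000]+o)
h=B(196,240,.08); h2=B(242,18,.08); print('handle',h,h2,'ang',np.degrees(np.arctan2(*(h2-h)[::-1])), 'ang axis', np.degrees(np.arctan2(*(h2-ax)[::-1])))
```

```text
[[ 0.6836 -0.0387]
 [ 0.6921  0.0047]
 [ 0.6996  0.0487]] [[ 0.6098 -0.0262]
 [ 0.617   0.0174]
 [ 0.6249  0.0624]
 [ 0.6322  0.1058]]
[[0.00714939 0.04353094]
 [0.00794936 0.04503529]
 [0.00730788 0.04343153]] [[0.00855525 0.04341784]
 [0.00741417 0.04392862]]
axis [0.55029384 0.08158584]
theta -9.838872586212487 o [0.65241668 0.03448815] res mm [[-0.6, 0.9], [0.2, -0.1], [-0.1, -0.5], [0.5, 0.4], [-0.1, -0.4], [0.2, 0.3], [-0.2, -0.6]]
axis pred [0.54916088 0.0828435 ]
panel [ 0.64088241 -0.03201907]
panel [0.64857192 0.01231908]
panel [0.65626143 0.05665722]
handle [0.47643755 0.09789695] [0.40838512 0.11092623] ang 169.16135314979348 ang axis 168.31838702297617
```

Run:
```python
from h import *
goto([.4397,.1047,.14],168.5)
```

```text
dpos [0.1571, 0.0486, 0.1903] drot [-0.0008, -0.0036, 0.2] t 10.3
```

play_rows(commands=[{"delta_pos": [0.157,0.048,0.19],"delta_rot": [0,0,0.2],"grip": 110},{"delta_pos": [0.157,0.048,0.19],"delta_rot": [0,0,0.2],"grip": 110},{"delta_pos": [0.157,0.048,0.19],"delta_rot": [0,0,0.2],"grip": 110},{"delta_pos": [0.157,0.048,0.19],"delta_rot": [0,0,0.2],"grip": 110},{"delta_pos": [0.157,0.048,0.19],"delta_rot": [0,0,0.2],"grip": 110},{"delta_pos": [0.157,0.048,0.19],"delta_rot": [0,0,0.2],"grip": 110},{"delta_pos": [0.157,0.048,0.19],"delta_rot": [0,0,0.2],"grip": 110},{"delta_pos": [0.157,0.048,0.19],"delta_rot": [0,0,0.2],"grip": 110},{"delta_pos": [0.157,0.048,0.19],"delta_rot": [0,0,0.2],"grip": 110}])

```text
t: 11.05
tcp_pos: [0.4417, 0.1041, 0.1423]
orientation: [[-0.98, 0.2, 0.001], [0.2, 0.98, -0.0], [-0.001, 0.0, -1.0]]
force: [0.2, 0.3, 0.7]
width: 0.0538
```

Run:
```python
from h import *
st();goto([.4397,.1047,.052],168.5)
snap('wrist','w9.png')
```

```text
t 11.05 tcp [0.4417 0.1041 0.1423] phi 168.48 tilt [ 9.e-04 -1.e-04 -1.e+00] q [  6.5 -15.6 123.1  -0.   72.5 -72. ] F [0.2 0.3 0.7] w 0.0538
dpos [0.0022, 0.0001, 0.0903] drot [0.0, 0.0009, -0.0003] t 11.05
```

View pics/w9.png

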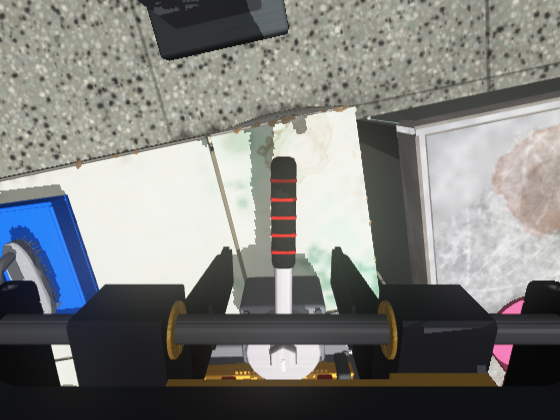

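play_rows(commands=[{"delta_pos": [0.002,0,0.03],"delta_rot": [0,0,0],"grip": 110},{"delta_pos": [0.002,0,0.06],"delta_rot": [0,0,0],"grip": 110},{"delta_pos": [0.002,0,0.085],"delta_rot": [0,0,0],"grip": 110},{"delta_pos": [0.002,0,0.09],"delta_rot": [0,0,0],"grip": 110},{"delta_pos": [0.002,0,0.09],"delta_rot": [0,0,0],"grip": 188},{"delta_pos": [0.002,0,0.09],"delta_rot": [0,0,0],"grip": 188},{"delta_pos": [0.002,0,0.09],"delta_rot": [0,0,0],"grip": 188},{"delta_pos": [0.002,0,0.09],"delta_rot": [0,0,0],"grip": 188},{"delta_pos": [0.002,0,0.09],"delta_rot": [0,0,0],"grip": 188},{"delta_pos": [0.002,0,0.09],"delta_rot": [0,0,0],"grip": 188}])

```text
t: 11.93
tcp_pos: [0.4404, 0.1054, 0.0533]
orientation: [[-0.98, 0.198, 0.002], [0.198, 0.98, 0.0], [-0.002, 0.001, -1.0]]
force: [-0.7, 0.3, 0.4]
width: 0.026
```

Run:
```python
from h import *
st()
for d in np.arange(.08,.73,.08): print(round(d,2),round(-.112*(1-np.cos(d)),4),round(-.112*np.sin(d),4))
d=.68;print(round(d,2),round(-.112*(1-np.cos(d)),4),round(-.112*np.sin(d),4))
```

```text
t 11.93 tcp [0.4404 0.1054 0.0533] phi 168.55 tilt [ 2.1e-03  3.0e-04 -1.0e+00] q [  6.7  -9.3 127.2   0.   62.  -71.9] F [-0.7  0.3  0.4] w 0.026
0.08 -0.0004 -0.009
0.16 -0.0014 -0.0178
0.24 -0.0032 -0.0266
0.32 -0.0057 -0.0352
0.4 -0.0088 -0.0436
0.48 -0.0127 -0.0517
0.56 -0.0171 -0.0595
0.64 -0.0222 -0.0669
0.72 -0.0278 -0.0739
0.68 -0.0249 -0.0704
```

play_rows(commands=[{"delta_pos": [-0.0004,-0.009,0],"delta_rot": [0,0,-0.08],"grip": 188},{"delta_pos": [-0.0014,-0.0178,0],"delta_rot": [0,0,-0.16],"grip": 188},{"delta_pos": [-0.0032,-0.0266,0],"delta_rot": [0,0,-0.24],"grip": 188},{"delta_pos": [-0.0057,-0.0352,0],"delta_rot": [0,0,-0.32],"grip": 188},{"delta_pos": [-0.0088,-0.0436,0],"delta_rot": [0,0,-0.4],"grip": 188},{"delta_pos": [-0.0127,-0.0517,0],"delta_rot": [0,0,-0.48],"grip": 188},{"delta_pos": [-0.0171,-0.0595,0],"delta_rot": [0,0,-0.56],"grip": 188},{"delta_pos": [-0.0222,-0.0669,0],"delta_rot": [0,0,-0.64],"grip": 188},{"delta_pos": [-0.0222,-0.0669,0],"delta_rot": [0,0,-0.64],"grip": 188}])

```text
t: 12.68
tcp_pos: [0.4488, 0.0352, 0.0529]
orientation: [[-0.905, -0.426, 0.001], [-0.426, 0.905, 0.001], [-0.002, 0.001, -1.0]]
force: [-0.6, 2.8, 1.8]
width: 0.0249
```

Run:
```python
from h import *
st()
snap('wrist','w10.png');snap('top','t10.png')
im=cv2.imread('pics/t10.png')[130:300,110:350]
cv2.imwrite('pics/t10z.png',cv2.resize(im,None,fx=3.3,fy=3.3,interpolation=cv2.INTER_CUBIC))
```

```text
t 12.68 tcp [0.4488 0.0352 0.0529] phi -154.8 tilt [ 0.0012  0.0013 -1.    ] q [-2.400e+00 -9.600e+00  1.275e+02  1.000e-01  6.210e+01 -1.176e+02] F [-0.6  2.8  1.8] w 0.0249
```

View pics/w10.png

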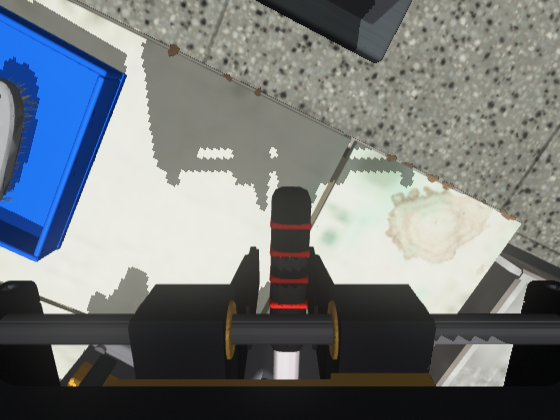

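View pics/t10z.png

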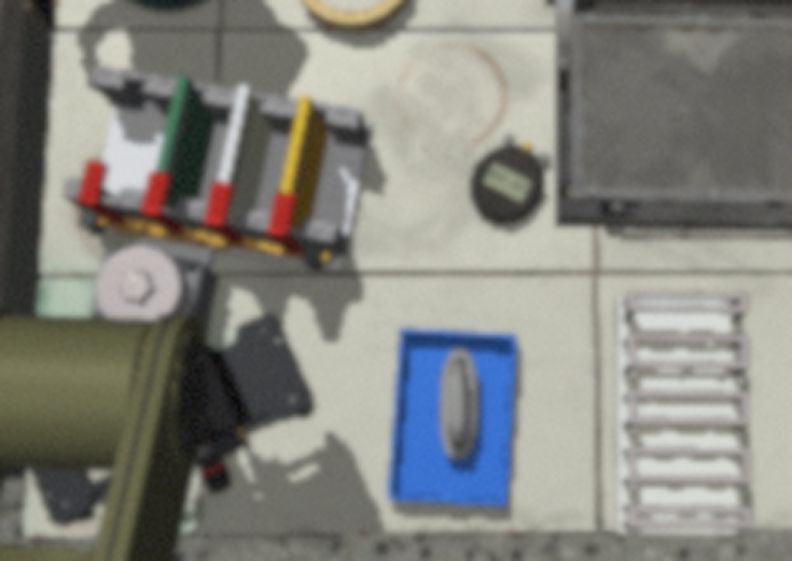

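Run:
```python
from h import *
for d in np.linspace(.13,1.3,10): print(round(d,2),round(-.112*(1-np.cos(d)),4),round(-.112*np.sin(d),4))
```

```text
0.13 -0.0009 -0.0145
0.26 -0.0038 -0.0288
0.39 -0.0084 -0.0426
0.52 -0.0148 -0.0557
0.65 -0.0228 -0.0678
0.78 -0.0324 -0.0788
0.91 -0.0433 -0.0884
1.04 -0.0553 -0.0966
1.17 -0.0683 -0.1031
1.3 -0.082 -0.1079
```

Run:
```python
from h import *
for d in np.linspace(.12,1.2,10): print(round(d,2),round(-.112*(1-np.cos(d)),4),round(-.112*np.sin(d),4))
```

```text
0.12 -0.0008 -0.0134
0.24 -0.0032 -0.0266
0.36 -0.0072 -0.0395
0.48 -0.0127 -0.0517
0.6 -0.0196 -0.0632
0.72 -0.0278 -0.0739
0.84 -0.0372 -0.0834
0.96 -0.0478 -0.0917
1.08 -0.0592 -0.0988
1.2 -0.0714 -0.1044
```

play_rows(commands=[{"delta_pos": [-0.0008,0.0134,0],"delta_rot": [0,0,0.12],"grip": 188},{"delta_pos": [-0.0032,0.0266,0],"delta_rot": [0,0,0.24],"grip": 188},{"delta_pos": [-0.0072,0.0395,0],"delta_rot": [0,0,0.36],"grip": 188},{"delta_pos": [-0.0127,0.0517,0],"delta_rot": [0,0,0.48],"grip": 188},{"delta_pos": [-0.0196,0.0632,0],"delta_rot": [0,0,0.6],"grip": 188},{"delta_pos": [-0.0278,0.0739,0],"delta_rot": [0,0,0.72],"grip": 188},{"delta_pos": [-0.0372,0.0834,0],"delta_rot": [0,0,0.84],"grip": 188},{"delta_pos": [-0.0478,0.0917,0],"delta_rot": [0,0,0.96],"grip": 188},{"delta_pos": [-0.0592,0.0988,0],"delta_rot": [0,0,1.08],"grip": 188},{"delta_pos": [-0.0714,0.1044,0],"delta_rot": [0,0,1.2],"grip": 188}])

```text
t: 13.62
tcp_pos: [0.4675, 0.1608, 0.0518]
orientation: [[-0.721, 0.693, -0.001], [0.693, 0.721, -0.002], [-0.0, -0.002, -1.0]]
force: [-0.7, -2.2, 0.6]
width: 0.0247
```

play_rows(commands=[{"delta_pos": [-0.0004,0.009,0],"delta_rot": [0,0,0.08],"grip": 188},{"delta_pos": [-0.0004,0.009,0],"delta_rot": [0,0,0.08],"grip": 188},{"delta_pos": [-0.0004,0.009,0],"delta_rot": [0,0,0.08],"grip": 188}])

```text
t: 13.87
tcp_pos: [0.4743, 0.1666, 0.0518]
orientation: [[-0.669, 0.743, -0.0], [0.743, 0.669, -0.001], [-0.0, -0.001, -1.0]]
force: [0.2, -0.4, -0.9]
width: 0.0253
```

Run:
```python
from h import *
s=st(); p=s['tcp_pos'][:2]-np.array([.5495,.0824]); print('r',np.hypot(*p),'wrench',np.radians(np.degrees(np.arctan2(p[1],p[0]))-170.2))
```

```text
t 13.87 tcp [0.4743 0.1666 0.0518] phi 132.02 tilt [-4.e-04 -8.e-04 -1.e+00] q [ 13.3  -2.2 120.9  -0.   61.4 -28.7] F [ 0.2 -0.4 -0.9] w 0.0253
r 0.11286601079752753 wrench -0.6708447555824354
```

play_rows(commands=[{"delta_pos": [-0.0008,-0.0134,0],"delta_rot": [0,0,-0.12],"grip": 188},{"delta_pos": [-0.0032,-0.0266,0],"delta_rot": [0,0,-0.24],"grip": 188},{"delta_pos": [-0.0072,-0.0395,0],"delta_rot": [0,0,-0.36],"grip": 188},{"delta_pos": [-0.0127,-0.0517,0],"delta_rot": [0,0,-0.48],"grip": 188},{"delta_pos": [-0.0196,-0.0632,0],"delta_rot": [0,0,-0.6],"grip": 188},{"delta_pos": [-0.0278,-0.0739,0],"delta_rot": [0,0,-0.72],"grip": 188},{"delta_pos": [-0.0372,-0.0834,0],"delta_rot": [0,0,-0.84],"grip": 188},{"delta_pos": [-0.0478,-0.0917,0],"delta_rot": [0,0,-0.96],"grip": 188},{"delta_pos": [-0.0592,-0.0988,0],"delta_rot": [0,0,-1.08],"grip": 188},{"delta_pos": [-0.0714,-0.1044,0],"delta_rot": [0,0,-1.2],"grip": 188}])

```text
t: 14.7
tcp_pos: [0.4447, 0.0437, 0.0526]
orientation: [[-0.934, -0.358, 0.002], [-0.358, 0.934, 0.002], [-0.003, 0.001, -1.0]]
force: [1.9, 5.5, 0.4]
width: 0.0253
```

play_rows(commands=[{"delta_pos": [-0.0008,-0.0134,0],"delta_rot": [0,0,-0.12],"grip": 188},{"delta_pos": [-0.0008,-0.0134,0],"delta_rot": [0,0,-0.12],"grip": 188},{"delta_pos": [-0.0008,-0.0134,0],"delta_rot": [0,0,-0.12],"grip": 188}])

```text
t: 14.95
tcp_pos: [0.4497, 0.0312, 0.0523]
orientation: [[-0.889, -0.459, -0.0], [-0.459, 0.889, 0.001], [-0.0, 0.001, -1.0]]
force: [-0.5, 2.0, 1.1]
width: 0.025
```

```bash
cat >> h.py <<'E'
def keeper(f):
    s,c=load(f)
    im=c['color'].astype(int); m=((im[...,0]>110)&(im[...,1]<70)&(im[...,2]<70)).astype(np.uint8)
    m[:170]=0;m[215:]=0;m[:,:125]=0;m[:,225:]=0
    n,l,stt,ce=cv2.connectedComponentsWithStats(m)
    return [(stt[i,4],ce[i].round(2).tolist()) for i in range(1,n) if stt[i,4]>8]
E
python3 - <<'E'
from h import *
s=st(); p=s['tcp_pos'][:2]-np.array([.5495,.0824]); print('r',np.hypot(*p),'wrench',np.radians((np.degrees(np.arctan2(p[1],p[0]))-170.2)%360))
snap('top','t11.png')
for f in('top0.png','t10.png','t11.png'): print(keeper(f))
E
```

```text
t 14.95 tcp [0.4497 0.0312 0.0523] phi -152.71 tilt [-0.e+00  6.e-04 -1.e+00] q [  -2.9   -9.4  127.4    0.    62.  -120.2] F [-0.5  2.   1.1] w 0.025
r 0.11210820698903692 wrench 0.6450062846725824
[(np.int32(55), [136.29, 185.87]), (np.int32(58), [155.67, 188.74]), (np.int32(62), [174.69, 191.52]), (np.int32(65), [193.86, 194.69])]
[(np.int32(53), [137.42, 186.15]), (np.int32(61), [156.9, 188.89]), (np.int32(66), [175.85, 192.11]), (np.int32(65), [195.26, 195.11])]
[(np.int32(52), [140.04, 186.48]), (np.int32(68), [159.6, 188.56]), (np.int32(66), [178.83, 192.21]), (np.int32(68), [197.97, 195.06])]
```

play_rows(commands=[{"delta_pos": [-0.0008,0.0134,0],"delta_rot": [0,0,0.12],"grip": 188},{"delta_pos": [-0.0032,0.0266,0],"delta_rot": [0,0,0.24],"grip": 188},{"delta_pos": [-0.0072,0.0395,0],"delta_rot": [0,0,0.36],"grip": 188},{"delta_pos": [-0.0127,0.0517,0],"delta_rot": [0,0,0.48],"grip": 188},{"delta_pos": [-0.0196,0.0632,0],"delta_rot": [0,0,0.6],"grip": 188},{"delta_pos": [-0.0278,0.0739,0],"delta_rot": [0,0,0.72],"grip": 188},{"delta_pos": [-0.0372,0.0834,0],"delta_rot": [0,0,0.84],"grip": 188},{"delta_pos": [-0.0478,0.0917,0],"delta_rot": [0,0,0.96],"grip": 188},{"delta_pos": [-0.0592,0.0988,0],"delta_rot": [0,0,1.08],"grip": 188},{"delta_pos": [-0.0714,0.1044,0],"delta_rot": [0,0,1.2],"grip": 188}])

```text
t: 15.83
tcp_pos: [0.464, 0.1575, 0.0516]
orientation: [[-0.748, 0.664, -0.001], [0.664, 0.748, -0.002], [-0.0, -0.002, -1.0]]
force: [-0.2, -1.6, 0.0]
width: 0.025
```

play_rows(commands=[{"delta_pos": [-0.0008,0.0134,0],"delta_rot": [0,0,0.12],"grip": 188},{"delta_pos": [-0.0008,0.0134,0],"delta_rot": [0,0,0.12],"grip": 188},{"delta_pos": [-0.0008,0.0134,0],"delta_rot": [0,0,0.12],"grip": 188}])

```text
t: 16.08
tcp_pos: [0.4739, 0.1667, 0.0516]
orientation: [[-0.67, 0.742, -0.001], [0.742, 0.67, -0.001], [-0.0, -0.001, -1.0]]
force: [-0.2, 0.6, -0.6]
width: 0.025
```

play_rows(commands=[{"delta_pos": [-0.0008,-0.0134,0],"delta_rot": [0,0,-0.12],"grip": 188},{"delta_pos": [-0.0032,-0.0266,0],"delta_rot": [0,0,-0.24],"grip": 188},{"delta_pos": [-0.0072,-0.0395,0],"delta_rot": [0,0,-0.36],"grip": 188},{"delta_pos": [-0.0127,-0.0517,0],"delta_rot": [0,0,-0.48],"grip": 188},{"delta_pos": [-0.0196,-0.0632,0],"delta_rot": [0,0,-0.6],"grip": 188},{"delta_pos": [-0.0278,-0.0739,0],"delta_rot": [0,0,-0.72],"grip": 188},{"delta_pos": [-0.0372,-0.0834,0],"delta_rot": [0,0,-0.84],"grip": 188},{"delta_pos": [-0.0478,-0.0917,0],"delta_rot": [0,0,-0.96],"grip": 188},{"delta_pos": [-0.0592,-0.0988,0],"delta_rot": [0,0,-1.08],"grip": 188},{"delta_pos": [-0.0714,-0.1044,0],"delta_rot": [0,0,-1.2],"grip": 188}])

```text
t: 16.92
tcp_pos: [0.4443, 0.0437, 0.0525]
orientation: [[-0.933, -0.359, 0.002], [-0.359, 0.933, 0.002], [-0.003, 0.001, -1.0]]
force: [2.2, 5.1, -0.6]
width: 0.025
```

play_rows(commands=[{"delta_pos": [-0.0008,-0.0134,0],"delta_rot": [0,0,-0.12],"grip": 188},{"delta_pos": [-0.0008,-0.0134,0],"delta_rot": [0,0,-0.12],"grip": 188},{"delta_pos": [-0.0008,-0.0134,0],"delta_rot": [0,0,-0.12],"grip": 188}])

```text
t: 17.17
tcp_pos: [0.4495, 0.0312, 0.0523]
orientation: [[-0.888, -0.459, -0.0], [-0.459, 0.888, 0.001], [-0.0, 0.001, -1.0]]
force: [-0.3, 1.8, 1.6]
width: 0.0249
```

Run:
```python
from h import *
s=st(); p=s['tcp_pos'][:2]-np.array([.5495,.0824]); print('r',np.hypot(*p),'wrench',np.radians((np.degrees(np.arctan2(p[1],p[0]))-170.2)%360))
snap('top','t12.png')
for f in('top0.png','t12.png'): print(keeper(f))
```

```text
t 17.17 tcp [0.4495 0.0312 0.0523] phi -152.67 tilt [-1.e-04  5.e-04 -1.e+00] q [  -2.9   -9.4  127.4    0.    62.  -120.2] F [-0.3  1.8  1.6] w 0.0249
r 0.11229315918561708 wrench 0.6440896771951601
[(np.int32(55), [136.29, 185.87]), (np.int32(58), [155.67, 188.74]), (np.int32(62), [174.69, 191.52]), (np.int32(65), [193.86, 194.69])]
[(np.int32(51), [142.43, 187.04]), (np.int32(75), [161.76, 188.81]), (np.int32(74), [181.03, 192.45]), (np.int32(80), [200.02, 195.42])]
```

play_rows(commands=[{"delta_pos": [-0.0008,0.0134,0],"delta_rot": [0,0,0.12],"grip": 188},{"delta_pos": [-0.0032,0.0266,0],"delta_rot": [0,0,0.24],"grip": 188},{"delta_pos": [-0.0072,0.0395,0],"delta_rot": [0,0,0.36],"grip": 188},{"delta_pos": [-0.0127,0.0517,0],"delta_rot": [0,0,0.48],"grip": 188},{"delta_pos": [-0.0196,0.0632,0],"delta_rot": [0,0,0.6],"grip": 188},{"delta_pos": [-0.0278,0.0739,0],"delta_rot": [0,0,0.72],"grip": 188},{"delta_pos": [-0.0372,0.0834,0],"delta_rot": [0,0,0.84],"grip": 188},{"delta_pos": [-0.0478,0.0917,0],"delta_rot": [0,0,0.96],"grip": 188},{"delta_pos": [-0.0592,0.0988,0],"delta_rot": [0,0,1.08],"grip": 188},{"delta_pos": [-0.0714,0.1044,0],"delta_rot": [0,0,1.2],"grip": 188}])

```text
t: 18.05
tcp_pos: [0.464, 0.1575, 0.0516]
orientation: [[-0.748, 0.663, -0.001], [0.663, 0.748, -0.002], [-0.0, -0.002, -1.0]]
force: [0.3, -0.9, 0.4]
width: 0.025
```

play_rows(commands=[{"delta_pos": [-0.0008,0.0134,0],"delta_rot": [0,0,0.12],"grip": 188},{"delta_pos": [-0.0008,0.0134,0],"delta_rot": [0,0,0.12],"grip": 188},{"delta_pos": [-0.0008,0.0134,0],"delta_rot": [0,0,0.12],"grip": 188}])

```text
t: 18.3
tcp_pos: [0.4739, 0.1667, 0.0517]
orientation: [[-0.67, 0.742, -0.001], [0.742, 0.67, -0.001], [-0.0, -0.001, -1.0]]
force: [0.3, 0.3, 0.0]
width: 0.025
```

play_rows(commands=[{"delta_pos": [-0.0008,-0.0134,0],"delta_rot": [0,0,-0.12],"grip": 188},{"delta_pos": [-0.0032,-0.0266,0],"delta_rot": [0,0,-0.24],"grip": 188},{"delta_pos": [-0.0072,-0.0395,0],"delta_rot": [0,0,-0.36],"grip": 188},{"delta_pos": [-0.0127,-0.0517,0],"delta_rot": [0,0,-0.48],"grip": 188},{"delta_pos": [-0.0196,-0.0632,0],"delta_rot": [0,0,-0.6],"grip": 188},{"delta_pos": [-0.0278,-0.0739,0],"delta_rot": [0,0,-0.72],"grip": 188},{"delta_pos": [-0.0372,-0.0834,0],"delta_rot": [0,0,-0.84],"grip": 188},{"delta_pos": [-0.0478,-0.0917,0],"delta_rot": [0,0,-0.96],"grip": 188},{"delta_pos": [-0.0592,-0.0988,0],"delta_rot": [0,0,-1.08],"grip": 188},{"delta_pos": [-0.0714,-0.1044,0],"delta_rot": [0,0,-1.2],"grip": 188}])

```text
t: 19.13
tcp_pos: [0.4443, 0.0437, 0.0525]
orientation: [[-0.933, -0.359, 0.002], [-0.359, 0.933, 0.002], [-0.003, 0.001, -1.0]]
force: [2.1, 5.7, -0.0]
width: 0.0251
```

Run:
```python
from h import *
s=st(); p=s['tcp_pos'][:2]-np.array([.5495,.0824]); print('r',np.hypot(*p),'wrench',np.radians((np.degrees(np.arctan2(p[1],p[0]))-170.2)%360))
snap('top','t13.png')
for f in('top0.png','t13.png'): print(keeper(f))
```

```text
t 19.13 tcp [0.4443 0.0437 0.0525] phi -158.94 tilt [ 0.002   0.0022 -1.    ] q [-1.400e+00 -1.020e+01  1.280e+02  1.000e-01  6.200e+01 -1.125e+02] F [ 2.1  5.7 -0. ] w 0.0251
r 0.11210704564795612 wrench 0.5233251885696998
[(np.int32(55), [136.29, 185.87]), (np.int32(58), [155.67, 188.74]), (np.int32(62), [174.69, 191.52]), (np.int32(65), [193.86, 194.69])]
[(np.int32(52), [144.5, 187.58]), (np.int32(80), [163.7, 189.06]), (np.int32(86), [182.74, 192.31]), (np.int32(82), [201.56, 195.51])]
```

play_rows(commands=[{"delta_pos": [-0.0008,-0.0134,0],"delta_rot": [0,0,-0.12],"grip": 188},{"delta_pos": [-0.0008,-0.0134,0],"delta_rot": [0,0,-0.12],"grip": 188},{"delta_pos": [-0.0008,-0.0134,0],"delta_rot": [0,0,-0.12],"grip": 188}])

```text
t: 19.43
tcp_pos: [0.4494, 0.0315, 0.0522]
orientation: [[-0.889, -0.458, -0.0], [-0.458, 0.889, 0.0], [0.0, 0.001, -1.0]]
force: [-1.0, 2.3, 1.1]
width: 0.0249
```

Run:
```python
from h import *
st(); snap('top','t14.png')
k0,k=keeper('top0.png'),keeper('t14.png'); print([np.hypot(b[1][0]-a[1][0],b[1][1]-a[1][1])*45/19.4 for a,b in zip(k0,k)])
```

```text
t 19.43 tcp [0.4494 0.0315 0.0522] phi -152.73 tilt [-5.e-04  4.e-04 -1.e+00] q [  -2.8   -9.4  127.4    0.    62.  -120.1] F [-1.   2.3  1.1] w 0.0249
[np.float64(20.238996904382685), np.float64(19.526257798066606), np.float64(19.24537966313342), np.float64(18.675965005344644)]
```

play_rows(commands=[{"delta_pos": [-0.0008,0.0134,0],"delta_rot": [0,0,0.12],"grip": 188},{"delta_pos": [-0.0032,0.0266,0],"delta_rot": [0,0,0.24],"grip": 188},{"delta_pos": [-0.0072,0.0395,0],"delta_rot": [0,0,0.36],"grip": 188},{"delta_pos": [-0.0127,0.0517,0],"delta_rot": [0,0,0.48],"grip": 188},{"delta_pos": [-0.0196,0.0632,0],"delta_rot": [0,0,0.6],"grip": 188},{"delta_pos": [-0.0278,0.0739,0],"delta_rot": [0,0,0.72],"grip": 188},{"delta_pos": [-0.0372,0.0834,0],"delta_rot": [0,0,0.84],"grip": 188},{"delta_pos": [-0.0478,0.0917,0],"delta_rot": [0,0,0.96],"grip": 188},{"delta_pos": [-0.0592,0.0988,0],"delta_rot": [0,0,1.08],"grip": 188},{"delta_pos": [-0.0714,0.1044,0],"delta_rot": [0,0,1.2],"grip": 188}])

```text
t: 20.32
tcp_pos: [0.4641, 0.1575, 0.0516]
orientation: [[-0.748, 0.664, -0.001], [0.664, 0.748, -0.002], [-0.0, -0.002, -1.0]]
force: [-0.6, -1.4, 1.0]
width: 0.0251
```

play_rows(commands=[{"delta_pos": [-0.001,0.015,0],"delta_rot": [0,0,0.12],"grip": 188},{"delta_pos": [-0.001,0.015,0],"delta_rot": [0,0,0.12],"grip": 188},{"delta_pos": [-0.001,0.017,0],"delta_rot": [0,0,0.12],"grip": 188},{"delta_pos": [-0.001,0.017,0],"delta_rot": [0,0,0.12],"grip": 188},{"delta_pos": [-0.001,0.013,0],"delta_rot": [0,0,0.12],"grip": 120},{"delta_pos": [-0.001,0.013,0],"delta_rot": [0,0,0.12],"grip": 120},{"delta_pos": [-0.001,0.013,0],"delta_rot": [0,0,0.12],"grip": 120},{"delta_pos": [-0.001,0.013,0],"delta_rot": [0,0,0.12],"grip": 120},{"delta_pos": [-0.001,0.013,0],"delta_rot": [0,0,0.12],"grip": 120}])

```text
t: 21.07
tcp_pos: [0.4746, 0.1661, 0.0524]
orientation: [[-0.668, 0.745, 0.001], [0.745, 0.668, 0.0], [-0.0, 0.001, -1.0]]
force: [-1.1, -0.3, 1.0]
width: 0.049
```

play_rows(commands=[{"delta_pos": [0,0,-0.04],"delta_rot": [0,0,0],"grip": 120},{"delta_pos": [0,0,-0.08],"delta_rot": [0,0,0],"grip": 120},{"delta_pos": [0,0,-0.12],"delta_rot": [0,0,0],"grip": 120},{"delta_pos": [0,0,-0.16],"delta_rot": [0,0,0],"grip": 120},{"delta_pos": [0,0,-0.2],"delta_rot": [0,0,0],"grip": 120},{"delta_pos": [0,0,-0.24],"delta_rot": [0,0,0],"grip": 120},{"delta_pos": [0,0,-0.26],"delta_rot": [0,0,0],"grip": 120},{"delta_pos": [0,0,-0.26],"delta_rot": [0,0,0],"grip": 120}])

```text
t: 21.73
tcp_pos: [0.4769, 0.1667, 0.3196]
orientation: [[-0.668, 0.744, 0.012], [0.744, 0.668, 0.003], [-0.006, 0.011, -1.0]]
force: [0.9, -0.5, 0.4]
width: 0.0499
```

Run:
```python
from h import *
st(); snap('wrist','w15.png')
goto([.60,.05,.33],170.2)
```

```text
t 21.73 tcp [0.4769 0.1667 0.3196] phi 131.88 tilt [ 0.0119  0.0029 -0.9999] q [ 13.2 -14.6 105.2   0.   88.7 -28.7] F [ 0.9 -0.5  0.4] w 0.0499
dpos [-0.1696, 0.0148, -0.0134] drot [0.0048, 0.0053, -0.6687] t 21.78
```

View pics/w15.png

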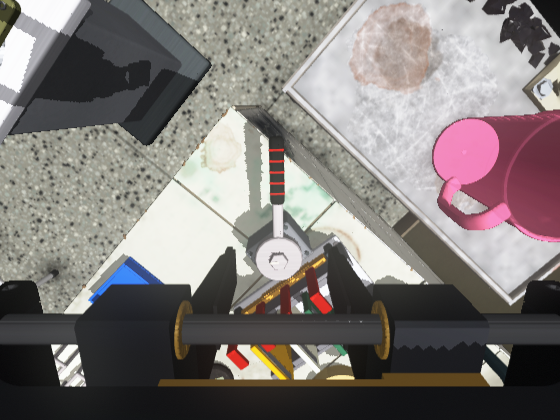

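play_rows(commands=[{"delta_pos": [-0.17,0.015,-0.01],"delta_rot": [0,0,-0.669],"grip": 120},{"delta_pos": [-0.17,0.015,-0.01],"delta_rot": [0,0,-0.669],"grip": 120},{"delta_pos": [-0.17,0.015,-0.01],"delta_rot": [0,0,-0.669],"grip": 120},{"delta_pos": [-0.17,0.015,-0.01],"delta_rot": [0,0,-0.669],"grip": 120},{"delta_pos": [-0.17,0.015,-0.01],"delta_rot": [0,0,-0.669],"grip": 120},{"delta_pos": [-0.17,0.015,-0.01],"delta_rot": [0,0,-0.669],"grip": 120},{"delta_pos": [-0.17,0.015,-0.01],"delta_rot": [0,0,-0.669],"grip": 120},{"delta_pos": [-0.17,0.015,-0.01],"delta_rot": [0,0,-0.669],"grip": 120},{"delta_pos": [-0.17,0.015,-0.01],"delta_rot": [0,0,-0.669],"grip": 120}])

```text
t: 22.53
tcp_pos: [0.5984, 0.0498, 0.3208]
orientation: [[-0.985, 0.171, -0.002], [0.171, 0.985, 0.0], [0.002, -0.0, -1.0]]
force: [-0.1, -0.1, -0.1]
width: 0.0504
```

Run:
```python
from h import *
st(); snap('wrist','w16.png')
im=cv2.imread('pics/w16.png')
cv2.imwrite('pics/w16a.png',cv2.resize(im[80:280,170:390],None,fx=3,fy=3,interpolation=cv2.INTER_CUBIC))
```

```text
t 22.53 tcp [0.5984 0.0498 0.3208] phi 170.17 tilt [-2.e-03  1.e-04 -1.e+00] q [ -0.4  -1.6  93.5   0.   88.2 -80.5] F [-0.1 -0.1 -0.1] w 0.0504
```

View pics/w16a.png

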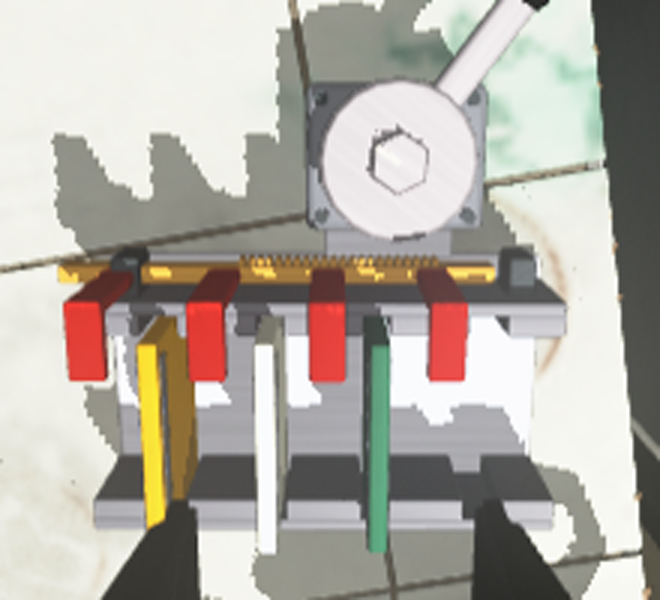

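```bash
cat >> h.py <<'E'
HO=np.array([.6524,.0345]);HT=np.radians(-9.84)
HR=np.array([[np.cos(HT),-np.sin(HT)],[np.sin(HT),np.cos(HT)]])
toH=lambda w:HR.T@(np.array(w)[:2]-HO)
fromH=lambda l:HR@np.array(l)+HO
E
python3 - <<'E'
from h import *
s,c=load('w16.png')
Q=lambda u,v,z:(toH(onz(s,c,170+u/3,80+v/3,z))*1000).round(1)
print('hooks',[Q(u,v,.124) for u,v in [(88,380),(208,380),(328,381),(448,380)]])
print('far',[Q(u,v,.112) for u,v in [(154,527),(268,553),(378,551)]])
print('near',[Q(u,v,.112) for u,v in [(149,342),(264,343),(378,344)]])
E
```

```text
hooks [array([-31.9, -88. ]), array([-31.9, -43.2]), array([-31.5,   1.6]), array([-31.9,  46.4])]
far [array([ 33.2, -68.8]), array([ 44.7, -23.1]), array([43.9, 21.6])]
near [array([-43.5, -66.7]), array([-43.1, -22.9]), array([-42.7,  20.6])]
```

Run:
```python
from h import *
goto([.50,-.318,.25],180)
```

```text
dpos [0.0343, -0.3793, 0.0714] drot [-0.0001, -0.0012, -0.1711] t 22.58
```

play_rows(commands=[{"delta_pos": [0.03,-0.37,0.0],"delta_rot": [0,0,-0.17],"grip": 120},{"delta_pos": [0.03,-0.37,0.0],"delta_rot": [0,0,-0.17],"grip": 120},{"delta_pos": [0.03,-0.37,0.0],"delta_rot": [0,0,-0.17],"grip": 120},{"delta_pos": [0.03,-0.37,0.0],"delta_rot": [0,0,-0.17],"grip": 120},{"delta_pos": [0.03,-0.37,0.0],"delta_rot": [0,0,-0.17],"grip": 120},{"delta_pos": [0.03,-0.37,0.0],"delta_rot": [0,0,-0.17],"grip": 120},{"delta_pos": [0.03,-0.37,0.07],"delta_rot": [0,0,-0.17],"grip": 120},{"delta_pos": [0.03,-0.37,0.07],"delta_rot": [0,0,-0.17],"grip": 120},{"delta_pos": [0.03,-0.37,0.07],"delta_rot": [0,0,-0.17],"grip": 120},{"delta_pos": [0.03,-0.37,0.07],"delta_rot": [0,0,-0.17],"grip": 120}])

```text
t: 23.42
tcp_pos: [0.5041, -0.3122, 0.2486]
orientation: [[-1.0, 0.004, -0.004], [0.004, 1.0, 0.001], [0.004, 0.001, -1.0]]
force: [-1.1, 0.7, -0.5]
width: 0.0504
```

play_rows(commands=[{"delta_pos": [0,0,0],"delta_rot": [0,0,0],"grip": 120},{"delta_pos": [0,0,0],"delta_rot": [0,0,0],"grip": 120},{"delta_pos": [0,0,0],"delta_rot": [0,0,0],"grip": 120}])

```text
t: 23.67
tcp_pos: [0.5075, -0.309, 0.2535]
orientation: [[-1.0, -0.0, 0.002], [-0.0, 1.0, -0.001], [-0.002, -0.001, -1.0]]
force: [0.5, 0.6, 0.1]
width: 0.0502
```

Run:
```python
from h import *
st(); snap('wrist','w17.png')
```

```text
t 23.67 tcp [ 0.5075 -0.309   0.2535] phi -179.99 tilt [ 1.7e-03 -5.0e-04 -1.0e+00] q [ -36.5   -1.2   99.4    0.    81.7 -126.6] F [0.5 0.6 0.1] w 0.0502
```

View pics/w17.png

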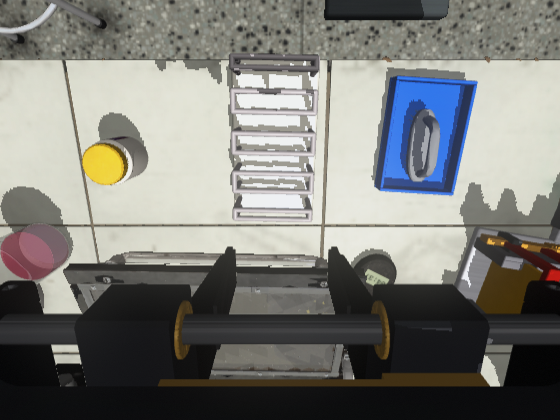

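Run:
```python
from h import *
im=cv2.imread('pics/w17.png')
cv2.imwrite('pics/w17a.png',cv2.resize(im[45:230,210:340],None,fx=3.2*1.0,fy=3.2,interpolation=cv2.INTER_CUBIC))
```

```text
(no output)
```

View pics/w17a.png

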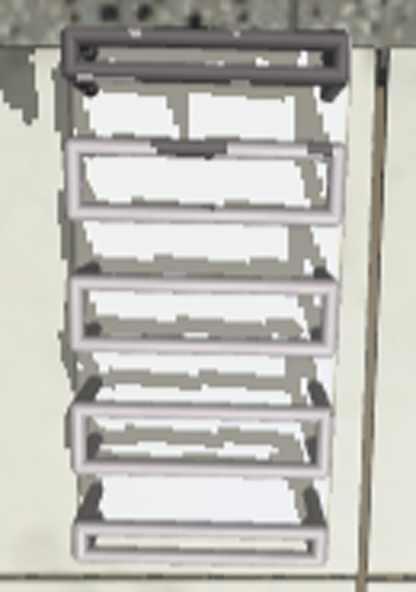

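Run:
```python
from h import *
s,c=load('w17.png')
P=lambda u,v:onz(s,c,210+u/3.2,45+v/3.2,.058)[:2]
L=[P(75,v) for v in(84,139,222,274,353,401,473,519)]
R=[P(325,v) for v in(81,142,220,277,352,405,473,522)]
for i in range(4):
    print((L[2*i]+L[2*i+1])/2,(R[2*i]+R[2*i+1])/2,'gap',np.hypot(*(L[2*i+1]-L[2*i])))
ctr=np.array([(L[2*i]+L[2*i+1]+R[2*i]+R[2*i+1])/4 for i in range(4)])
print('slotmean x',ctr[:,0].mean(), 'ang', [np.degrees(np.arctan2(*( (R[2*i]+R[2*i+1])-(L[2*i]+L[2*i+1]))[::-1])) for i in range(4)])
# hoop ends y
e=[(P(a,v),P(b,v)) for a,b,v in((62,349,55),(66,344,180),(69,338,315),(72,331,440),(73,327,540))]
for l,r in e: print(l,r,(l+r)/2,np.hypot(*(r-l)))
```

```text
[ 0.39916862 -0.35917674] [ 0.39923951 -0.28090318] gap 0.016109355129323624
[ 0.44053982 -0.36092837] [ 0.44075866 -0.27985134] gap 0.01633976201905598
[ 0.48245069 -0.36270286] [ 0.48300934 -0.27878098] gap 0.01615671568238446
[ 0.52380374 -0.36445373] [ 0.52438359 -0.27773281] gap 0.016533570799333555
slotmean x 0.46166924560393185 ang [np.float64(89.94810864116918), np.float64(89.84535081222597), np.float64(89.6186028940252), np.float64(89.61690643228495)]
[ 0.38280939 -0.3624978 ] [ 0.38287913 -0.27391158] [ 0.38284426 -0.31820469] 0.08858624247987641
[ 0.41950873 -0.36290607] [ 0.41956931 -0.27433633] [ 0.41953902 -0.3186212 ] 0.08856975353087707
[ 0.46189232 -0.36381337] [ 0.46194247 -0.27502487] [ 0.4619174  -0.31941912] 0.08878851914710031
[ 0.50395181 -0.36463784] [ 0.5039913  -0.27620122] [ 0.50397156 -0.32041953] 0.08843662799592837
[ 0.53974745 -0.36583125] [ 0.53977829 -0.2766407 ] [ 0.53976287 -0.32123597] 0.08919055561275106
```

Run:
```python
from h import *
for y in(-.068,-.0228,.0215): print(fromH([0,y]))
p=fromH([0,-.068]); goto([*p,.25],170.2)
```

```text
[ 0.64077898 -0.03249964]
[0.64850354 0.01203541]
[0.65607429 0.05568371]
dpos [-0.1333, 0.2763, 0.0038] drot [-0.0009, 0.0024, 0.172] t 23.72
```

play_rows(commands=[{"delta_pos": [-0.133,0.276,0.0],"delta_rot": [0,0,0.172],"grip": 175},{"delta_pos": [-0.133,0.276,0.0],"delta_rot": [0,0,0.172],"grip": 175},{"delta_pos": [-0.133,0.276,0.0],"delta_rot": [0,0,0.172],"grip": 175},{"delta_pos": [-0.133,0.276,0.0],"delta_rot": [0,0,0.172],"grip": 175},{"delta_pos": [-0.133,0.276,0.0],"delta_rot": [0,0,0.172],"grip": 175},{"delta_pos": [-0.133,0.276,0.0],"delta_rot": [0,0,0.172],"grip": 175},{"delta_pos": [-0.133,0.276,0.0],"delta_rot": [0,0,0.172],"grip": 175},{"delta_pos": [-0.133,0.276,0.0],"delta_rot": [0,0,0.172],"grip": 175},{"delta_pos": [-0.133,0.276,0.05],"delta_rot": [0,0,0.172],"grip": 175},{"delta_pos": [-0.133,0.276,0.08],"delta_rot": [0,0,0.172],"grip": 175}])

```text
t: 24.55
tcp_pos: [0.6433, -0.0307, 0.1765]
orientation: [[-0.986, 0.167, 0.01], [0.167, 0.986, -0.001], [-0.01, 0.001, -1.0]]
force: [0.2, -0.5, -0.5]
width: 0.0297
```

play_rows(commands=[{"delta_pos": [0,0,0],"delta_rot": [0,0,0],"grip": 175},{"delta_pos": [0,0,0],"delta_rot": [0,0,0],"grip": 175},{"delta_pos": [0,0,0],"delta_rot": [0,0,0],"grip": 175},{"delta_pos": [0,0,0],"delta_rot": [0,0,0],"grip": 175}])

```text
t: 24.88
tcp_pos: [0.6418, -0.0342, 0.1763]
orientation: [[-0.985, 0.172, 0.006], [0.172, 0.985, -0.001], [-0.006, 0.0, -1.0]]
force: [-0.0, 0.2, 0.0]
width: 0.0298
```

Run:
```python
from h import *
st(); p=fromH([0,-.068]); goto([*p,.081],170.2)
snap('wrist','w18.png')
```

```text
t 24.88 tcp [ 0.6418 -0.0342  0.1763] phi 170.11 tilt [ 5.9e-03 -8.0e-04 -1.0e+00] q [ -7.8   7.5  97.9   0.   74.3 -87.9] F [-0.   0.2  0. ] w 0.0298
dpos [0.0018, 0.0014, 0.0953] drot [0.0003, 0.0059, -0.0016] t 24.88
```

View pics/w18.png

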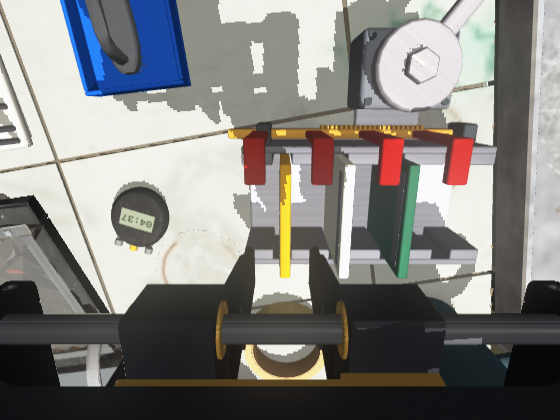

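play_rows(commands=[{"delta_pos": [0.001,0.001,0.03],"delta_rot": [0,0,0],"grip": 175},{"delta_pos": [0.001,0.001,0.06],"delta_rot": [0,0,0],"grip": 175},{"delta_pos": [0.001,0.001,0.085],"delta_rot": [0,0,0],"grip": 175},{"delta_pos": [0.001,0.001,0.095],"delta_rot": [0,0,0],"grip": 175},{"delta_pos": [0.001,0.001,0.095],"delta_rot": [0,0,0],"grip": 175},{"delta_pos": [0.001,0.001,0.095],"delta_rot": [0,0,0],"grip": 255},{"delta_pos": [0.001,0.001,0.095],"delta_rot": [0,0,0],"grip": 255},{"delta_pos": [0.001,0.001,0.095],"delta_rot": [0,0,0],"grip": 255},{"delta_pos": [0.001,0.001,0.095],"delta_rot": [0,0,0],"grip": 255},{"delta_pos": [0.001,0.001,0.095],"delta_rot": [0,0,0],"grip": 255}], grip_force=30)

```text
t: 25.77
tcp_pos: [0.6404, -0.033, 0.0793]
orientation: [[-0.985, 0.172, 0.003], [0.172, 0.985, -0.0], [-0.003, 0.001, -1.0]]
force: [0.0, 0.8, 6.0]
width: 0.0077
```

play_rows(commands=[{"delta_pos": [0,0,0],"delta_rot": [0,0,0],"grip": 255},{"delta_pos": [0,0,0],"delta_rot": [0,0,0],"grip": 255},{"delta_pos": [0,0,0],"delta_rot": [0,0,0],"grip": 255}])

```text
t: 26.02
tcp_pos: [0.6404, -0.0329, 0.0793]
orientation: [[-0.985, 0.172, 0.003], [0.172, 0.985, -0.0], [-0.003, 0.0, -1.0]]
force: [-0.3, 0.3, 7.3]
width: 0.008
```

Run:
```python
from h import *
st()
```

```text
t 26.02 tcp [ 0.6404 -0.0329  0.0793] phi 170.1 tilt [ 3.4e-03 -2.0e-04 -1.0e+00] q [ -7.7  12.5 102.    0.   65.2 -87.9] F [-0.3  0.3  7.3] w 0.008
```

play_rows(commands=[{"delta_pos": [0,0,-0.01],"delta_rot": [0,0,0],"grip": 255},{"delta_pos": [0,0,-0.025],"delta_rot": [0,0,0],"grip": 255},{"delta_pos": [0,0,-0.045],"delta_rot": [0,0,0],"grip": 255},{"delta_pos": [0,0,-0.065],"delta_rot": [0,0,0],"grip": 255},{"delta_pos": [0,0,-0.085],"delta_rot": [0,0,0],"grip": 255},{"delta_pos": [0,0,-0.105],"delta_rot": [0,0,0],"grip": 255},{"delta_pos": [0,0,-0.125],"delta_rot": [0,0,0],"grip": 255},{"delta_pos": [0,0,-0.14],"delta_rot": [0,0,0],"grip": 255},{"delta_pos": [0,0,-0.14],"delta_rot": [0,0,0],"grip": 255}])

```text
t: 26.77
tcp_pos: [0.6408, -0.0332, 0.2226]
orientation: [[-0.985, 0.172, 0.007], [0.172, 0.985, -0.001], [-0.007, 0.0, -1.0]]
force: [-0.5, -0.1, -0.9]
width: 0.0079
```

Run:
```python
from h import *
st(); goto([.5241,-.3205,.2],89.5); snap('wrist','w19.png')
```

```text
t 26.77 tcp [ 0.6408 -0.0332  0.2226] phi 170.1 tilt [ 0.007  -0.0011 -1.    ] q [ -7.8   5.5  95.5  -0.   78.6 -87.9] F [-0.5 -0.1 -0.9] w 0.0079
dpos [0.0657, -0.3031, 0.022] drot [0.0051, 0.0058, 1.4068] t 26.77
```

View pics/w19.png

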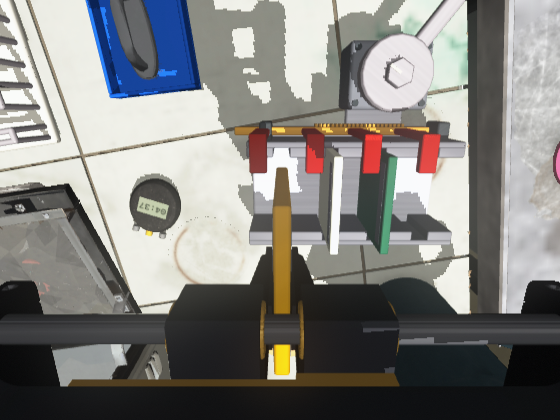

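play_rows(commands=[{"delta_pos": [0.01,-0.03,0],"delta_rot": [0,0,0.12],"grip": 255},{"delta_pos": [0.02,-0.06,0],"delta_rot": [0,0,0.24],"grip": 255},{"delta_pos": [0.025,-0.095,0],"delta_rot": [0,0,0.36],"grip": 255},{"delta_pos": [0.03,-0.13,0],"delta_rot": [0,0,0.48],"grip": 255},{"delta_pos": [0.036,-0.165,0],"delta_rot": [0,0,0.6],"grip": 255},{"delta_pos": [0.043,-0.2,0],"delta_rot": [0,0,0.72],"grip": 255},{"delta_pos": [0.05,-0.23,0.01],"delta_rot": [0,0,0.84],"grip": 255},{"delta_pos": [0.055,-0.26,0.02],"delta_rot": [0,0,0.96],"grip": 255},{"delta_pos": [0.06,-0.28,0.02],"delta_rot": [0,0,1.08],"grip": 255},{"delta_pos": [0.0657,-0.3,0.022],"delta_rot": [0,0,1.2],"grip": 255}])

```text
t: 27.65
tcp_pos: [0.5207, -0.3178, 0.1922]
orientation: [[-0.19, 0.982, -0.004], [0.982, 0.19, 0.003], [0.004, -0.003, -1.0]]
force: [0.1, 0.1, -1.9]
width: 0.0076
```

Run:
```python
from h import *
st(); goto([.5241,-.3205,.17],89.5)
```

```text
t 27.65 tcp [ 0.5207 -0.3178  0.1922] phi 100.94 tilt [-0.0039  0.0028 -1.    ] q [-36.4   3.1 101.   -0.   76.2 -47.4] F [ 0.1  0.1 -1.9] w 0.0076
dpos [-0.0034, 0.003, 0.0222] drot [-0.0037, -0.0032, 0.1996] t 27.65
```

play_rows(commands=[{"delta_pos": [-0.003,0.003,0.022],"delta_rot": [0,0,0.1],"grip": 255},{"delta_pos": [-0.003,0.003,0.022],"delta_rot": [0,0,0.2],"grip": 255},{"delta_pos": [-0.003,0.003,0.022],"delta_rot": [0,0,0.2],"grip": 255},{"delta_pos": [-0.003,0.003,0.022],"delta_rot": [0,0,0.2],"grip": 255},{"delta_pos": [-0.003,0.003,0.022],"delta_rot": [0,0,0.2],"grip": 255}])

```text
t: 28.07
tcp_pos: [0.5262, -0.3193, 0.1728]
orientation: [[-0.0, 1.0, -0.001], [1.0, 0.0, 0.0], [0.0, -0.001, -1.0]]
force: [-0.3, -0.4, -1.5]
width: 0.0082
```

Run:
```python
from h import *
st(); goto([.5241,-.3205,.14],89.5); snap('wrist','w20.png'); snap('side','s20.png')
im=cv2.imread('pics/s20.png')[100:300,180:380]
cv2.imwrite('pics/s20z.png',cv2.resize(im,None,fx=3,fy=3,interpolation=cv2.INTER_CUBIC))
```

```text
t 28.07 tcp [ 0.5262 -0.3193  0.1728] phi 90.02 tilt [-5.e-04  3.e-04 -1.e+00] q [-36.2   4.5 101.5  -0.   74.1 -36.3] F [-0.3 -0.4 -1.5] w 0.0082
dpos [-0.0013, -0.002, 0.0328] drot [-0.0005, -0.0003, 0.0092] t 28.07
```

View pics/w20.png

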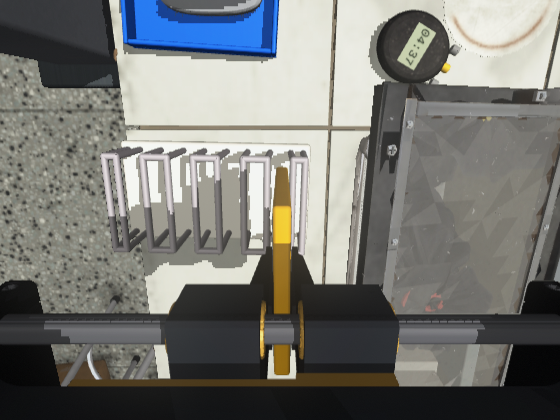

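View pics/s20z.png

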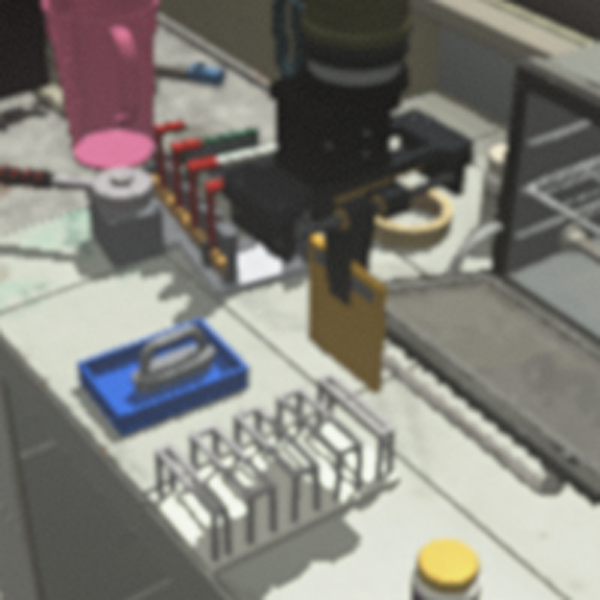

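play_rows(commands=[{"delta_pos": [-0.001,-0.002,0.015],"delta_rot": [0,0,0.01],"grip": 255},{"delta_pos": [-0.001,-0.002,0.03],"delta_rot": [0,0,0.01],"grip": 255},{"delta_pos": [-0.001,-0.002,0.04],"delta_rot": [0,0,0.01],"grip": 255},{"delta_pos": [-0.001,-0.002,0.04],"delta_rot": [0,0,0.01],"grip": 255}])

```text
t: 28.5
tcp_pos: [0.523, -0.3194, 0.1305]
orientation: [[0.011, 1.0, -0.004], [1.0, -0.011, 0.003], [0.003, -0.004, -1.0]]
force: [-1.2, 0.2, -1.5]
width: 0.0076
```

Run:
```python
from h import *
st(); goto([.5241,-.3205,.0785],89.5); snap('wrist','w21.png')
```

```text
t 28.5 tcp [ 0.523  -0.3194  0.1305] phi 89.37 tilt [-0.0036  0.0026 -1.    ] q [-36.4   6.4 103.7  -0.   70.2 -35.8] F [-1.2  0.2 -1.5] w 0.0076
dpos [-0.0013, 0.0013, 0.052] drot [-0.0036, -0.0026, -0.0023] t 28.5
```

View pics/w21.png

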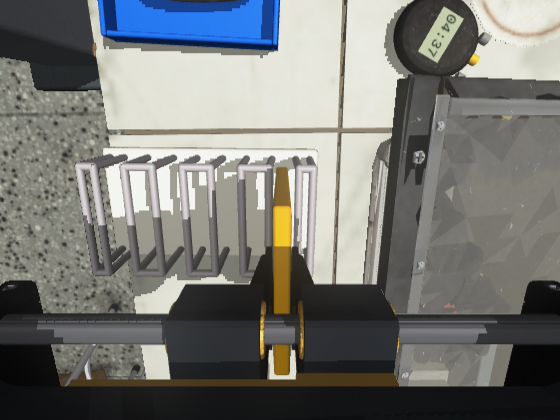

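play_rows(commands=[{"delta_pos": [-0.001,0.001,0.01],"delta_rot": [0,0,0],"grip": 255},{"delta_pos": [-0.001,0.001,0.02],"delta_rot": [0,0,0],"grip": 255},{"delta_pos": [-0.001,0.001,0.03],"delta_rot": [0,0,0],"grip": 255},{"delta_pos": [-0.001,0.001,0.04],"delta_rot": [0,0,0],"grip": 255},{"delta_pos": [-0.001,0.001,0.046],"delta_rot": [0,0,0],"grip": 255},{"delta_pos": [-0.001,0.001,0.05],"delta_rot": [0,0,0],"grip": 255},{"delta_pos": [-0.001,0.001,0.052],"delta_rot": [0,0,0],"grip": 255},{"delta_pos": [-0.001,0.001,0.052],"delta_rot": [0,0,0],"grip": 255},{"delta_pos": [-0.001,0.001,0.052],"delta_rot": [0,0,0],"grip": 255}])

```text
t: 29.3
tcp_pos: [0.5254, -0.3217, 0.0814]
orientation: [[0.012, 1.0, 0.0], [1.0, -0.012, -0.0], [-0.0, 0.0, -1.0]]
force: [1.1, -0.5, -1.2]
width: 0.0083
```

Run:
```python
from h import *
st(); snap('wrist','w22.png')
```

```text
t 29.3 tcp [ 0.5254 -0.3217  0.0814] phi 89.31 tilt [ 4.e-04 -3.e-04 -1.e+00] q [-36.5   9.5 105.3  -0.   65.2 -35.8] F [ 1.1 -0.5 -1.2] w 0.0083
```

View pics/w22.png

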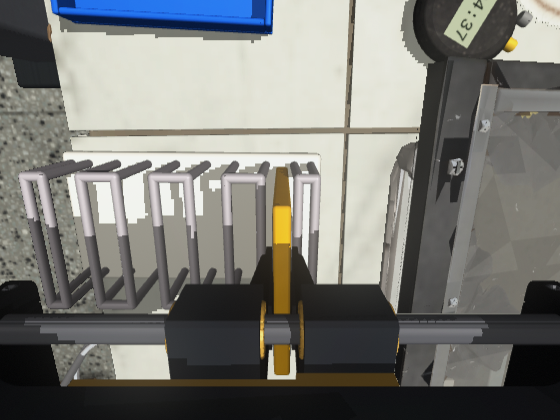

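play_rows(commands=[{"delta_pos": [0,0,0.002],"delta_rot": [0,0,0],"grip": 255},{"delta_pos": [0,0,0.004],"delta_rot": [0,0,0],"grip": 255},{"delta_pos": [0,0,0.004],"delta_rot": [0,0,0],"grip": 255},{"delta_pos": [0,0,0.004],"delta_rot": [0,0,0],"grip": 255},{"delta_pos": [0,0,0.004],"delta_rot": [0,0,0],"grip": 190},{"delta_pos": [0,0,0.004],"delta_rot": [0,0,0],"grip": 190},{"delta_pos": [0,0,0.004],"delta_rot": [0,0,0],"grip": 190},{"delta_pos": [0,0,0.004],"delta_rot": [0,0,0],"grip": 190},{"delta_pos": [0,0,0.004],"delta_rot": [0,0,0],"grip": 190}])

```text
t: 30.1
tcp_pos: [0.5252, -0.3216, 0.0772]
orientation: [[0.012, 1.0, 0.0], [1.0, -0.012, -0.0], [-0.0, 0.0, -1.0]]
force: [0.3, -0.1, 0.7]
width: 0.0238
```

play_rows(commands=[{"delta_pos": [0,0,-0.015],"delta_rot": [0,0,0],"grip": 190},{"delta_pos": [0,0,-0.04],"delta_rot": [0,0,0],"grip": 190},{"delta_pos": [0,0,-0.08],"delta_rot": [0,0,0],"grip": 190},{"delta_pos": [0,0,-0.12],"delta_rot": [0,0,0],"grip": 190},{"delta_pos": [0,0,-0.15],"delta_rot": [0,0,0],"grip": 190}])

```text
t: 30.52
tcp_pos: [0.5258, -0.3219, 0.2308]
orientation: [[0.012, 1.0, 0.003], [1.0, -0.012, -0.002], [-0.002, 0.003, -1.0]]
force: [0.8, -0.7, 0.3]
width: 0.0244
```

Run:
```python
from h import *
st(); snap('wrist','w23.png'); p=fromH([0,-.0228]); goto([*p,.23],170.2)
```

```text
t 30.52 tcp [ 0.5258 -0.3219  0.2308] phi 89.31 tilt [ 0.0025 -0.0019 -1.    ] q [-36.5   2.3  98.1   0.   79.4 -35.8] F [ 0.8 -0.7  0.3] w 0.0244
dpos [0.3373, 0.1161, 0.0068] drot [0.0037, 0.0148, -1.4117] t 30.57
```

View pics/w23.png

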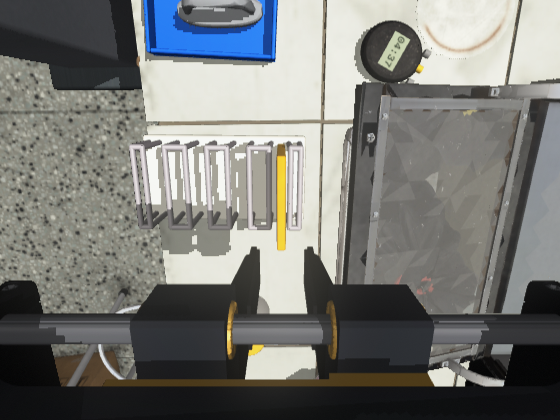

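play_rows(commands=[{"delta_pos": [0.03,0.01,0.0],"delta_rot": [0,0,-0.12],"grip": 175},{"delta_pos": [0.065,0.02,0.0],"delta_rot": [0,0,-0.24],"grip": 175},{"delta_pos": [0.1,0.035,0.0],"delta_rot": [0,0,-0.36],"grip": 175},{"delta_pos": [0.135,0.05,0.0],"delta_rot": [0,0,-0.48],"grip": 175},{"delta_pos": [0.17,0.06,0.0],"delta_rot": [0,0,-0.6],"grip": 175},{"delta_pos": [0.205,0.07,0.0],"delta_rot": [0,0,-0.72],"grip": 175},{"delta_pos": [0.24,0.083,0.0],"delta_rot": [0,0,-0.84],"grip": 175},{"delta_pos": [0.275,0.095,0.0],"delta_rot": [0,0,-0.96],"grip": 175},{"delta_pos": [0.31,0.106,0.0],"delta_rot": [0,0,-1.08],"grip": 175},{"delta_pos": [0.337,0.116,0.0],"delta_rot": [0,0,-1.2],"grip": 175}])

```text
t: 31.4
tcp_pos: [0.6455, 0.0168, 0.2269]
orientation: [[-0.93, 0.367, -0.0], [0.367, 0.93, 0.001], [0.0, 0.0, -1.0]]
force: [-0.2, 0.1, -0.4]
width: 0.0296
```

play_rows(commands=[{"delta_pos": [0,0,0.03],"delta_rot": [0,0,-0.12],"grip": 175},{"delta_pos": [0,0,0.05],"delta_rot": [0,0,-0.21],"grip": 175},{"delta_pos": [0,0,0.06],"delta_rot": [0,0,-0.21],"grip": 175},{"delta_pos": [0,0,0.06],"delta_rot": [0,0,-0.21],"grip": 175},{"delta_pos": [0,0,0.06],"delta_rot": [0,0,-0.21],"grip": 175},{"delta_pos": [0,0,0.06],"delta_rot": [0,0,-0.21],"grip": 175}])

```text
t: 31.9
tcp_pos: [0.646, 0.0135, 0.1687]
orientation: [[-0.985, 0.174, 0.002], [0.174, 0.985, -0.0], [-0.002, 0.0, -1.0]]
force: [0.4, -0.5, -0.4]
width: 0.0297
```

Run:
```python
from h import *
st(); snap('wrist','w24.png'); p=fromH([0,-.0228]); goto([*p,.081],170.2)
```

```text
t 31.9 tcp [0.646  0.0135 0.1687] phi 169.98 tilt [ 2.2e-03 -1.0e-04 -1.0e+00] q [ -3.6   8.4  97.7   0.   73.9 -83.5] F [ 0.4 -0.5 -0.4] w 0.0297
dpos [-0.0022, -0.0011, 0.0882] drot [0.0004, 0.0031, -0.0035] t 31.95
```

View pics/w24.png

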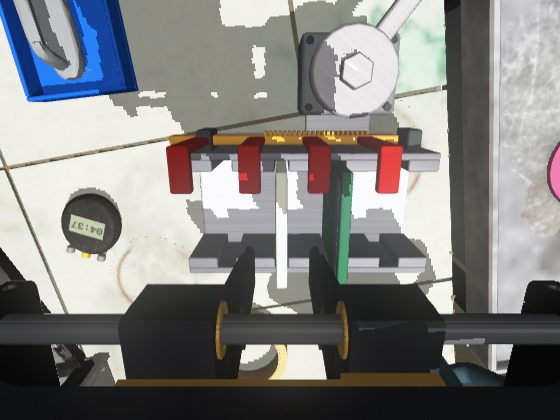

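play_rows(commands=[{"delta_pos": [-0.002,-0.0005,0.03],"delta_rot": [0,0,0],"grip": 175},{"delta_pos": [-0.002,-0.0005,0.06],"delta_rot": [0,0,0],"grip": 175},{"delta_pos": [-0.002,-0.0005,0.08],"delta_rot": [0,0,0],"grip": 175},{"delta_pos": [-0.002,-0.0005,0.088],"delta_rot": [0,0,0],"grip": 175},{"delta_pos": [-0.002,-0.0005,0.088],"delta_rot": [0,0,0],"grip": 175},{"delta_pos": [-0.002,-0.0005,0.088],"delta_rot": [0,0,0],"grip": 255},{"delta_pos": [-0.002,-0.0005,0.088],"delta_rot": [0,0,0],"grip": 255},{"delta_pos": [-0.002,-0.0005,0.088],"delta_rot": [0,0,0],"grip": 255},{"delta_pos": [-0.002,-0.0005,0.088],"delta_rot": [0,0,0],"grip": 255},{"delta_pos": [-0.002,-0.0005,0.088],"delta_rot": [0,0,0],"grip": 255}], grip_force=30)

```text
t: 32.78
tcp_pos: [0.6484, 0.013, 0.0811]
orientation: [[-0.985, 0.172, 0.003], [0.172, 0.985, -0.001], [-0.003, 0.0, -1.0]]
force: [-1.4, -1.2, 4.0]
width: 0.0079
```

play_rows(commands=[{"delta_pos": [0,0,0],"delta_rot": [0,0,0],"grip": 255},{"delta_pos": [0,0,0],"delta_rot": [0,0,0],"grip": 255},{"delta_pos": [0,0,0],"delta_rot": [0,0,0],"grip": 255}])

```text
t: 33.03
tcp_pos: [0.6484, 0.013, 0.0811]
orientation: [[-0.985, 0.172, 0.003], [0.172, 0.985, -0.0], [-0.003, 0.0, -1.0]]
force: [-0.8, 0.1, 5.7]
width: 0.0078
```

play_rows(commands=[{"delta_pos": [0,0,-0.01],"delta_rot": [0,0,0],"grip": 255},{"delta_pos": [0,0,-0.025],"delta_rot": [0,0,0],"grip": 255},{"delta_pos": [0,0,-0.045],"delta_rot": [0,0,0],"grip": 255},{"delta_pos": [0,0,-0.065],"delta_rot": [0,0,0],"grip": 255},{"delta_pos": [0,0,-0.085],"delta_rot": [0,0,0],"grip": 255},{"delta_pos": [0,0,-0.105],"delta_rot": [0,0,0],"grip": 255},{"delta_pos": [0,0,-0.125],"delta_rot": [0,0,0],"grip": 255},{"delta_pos": [0,0,-0.14],"delta_rot": [0,0,0],"grip": 255},{"delta_pos": [0,0,-0.14],"delta_rot": [0,0,0],"grip": 255}])

```text
t: 33.78
tcp_pos: [0.6489, 0.0132, 0.2246]
orientation: [[-0.985, 0.172, 0.007], [0.172, 0.985, -0.0], [-0.007, 0.001, -1.0]]
force: [0.6, -0.2, -1.3]
width: 0.0079
```

Run:
```python
from h import *
st(); goto([.4827,-.3195,.2],89.5)
```

```text
t 33.78 tcp [0.6489 0.0132 0.2246] phi 170.1 tilt [ 7.1e-03 -3.0e-04 -1.0e+00] q [ -3.6   6.4  94.4   0.   78.8 -83.7] F [ 0.6 -0.2 -1.3] w 0.0079
dpos [0.1068, -0.3563, 0.0235] drot [0.0058, 0.0052, 1.4068] t 33.78
```

play_rows(commands=[{"delta_pos": [0.012,-0.036,0],"delta_rot": [0,0,0.12],"grip": 255},{"delta_pos": [0.024,-0.072,0],"delta_rot": [0,0,0.24],"grip": 255},{"delta_pos": [0.035,-0.108,0],"delta_rot": [0,0,0.36],"grip": 255},{"delta_pos": [0.046,-0.144,0],"delta_rot": [0,0,0.48],"grip": 255},{"delta_pos": [0.057,-0.18,0],"delta_rot": [0,0,0.6],"grip": 255},{"delta_pos": [0.068,-0.216,0],"delta_rot": [0,0,0.72],"grip": 255},{"delta_pos": [0.078,-0.252,0.0],"delta_rot": [0,0,0.84],"grip": 255},{"delta_pos": [0.088,-0.288,0.0],"delta_rot": [0,0,0.96],"grip": 255},{"delta_pos": [0.098,-0.325,0.01],"delta_rot": [0,0,1.08],"grip": 255},{"delta_pos": [0.106,-0.353,0.02],"delta_rot": [0,0,1.2],"grip": 255}])

```text
t: 34.62
tcp_pos: [0.4804, -0.3185, 0.1987]
orientation: [[-0.19, 0.982, -0.0], [0.982, 0.19, -0.0], [-0.0, -0.0, -1.0]]
force: [0.0, -0.4, -0.1]
width: 0.0078
```

play_rows(commands=[{"delta_pos": [0,0,0.01],"delta_rot": [0,0,0.1],"grip": 255},{"delta_pos": [0,0,0.02],"delta_rot": [0,0,0.205],"grip": 255},{"delta_pos": [0,0,0.03],"delta_rot": [0,0,0.205],"grip": 255},{"delta_pos": [0,0,0.03],"delta_rot": [0,0,0.205],"grip": 255},{"delta_pos": [0,0,0.03],"delta_rot": [0,0,0.205],"grip": 255},{"delta_pos": [0,0,0.03],"delta_rot": [0,0,0.205],"grip": 255}])

```text
t: 35.12
tcp_pos: [0.4823, -0.316, 0.1693]
orientation: [[0.005, 1.0, 0.0], [1.0, -0.005, -0.0], [-0.0, 0.0, -1.0]]
force: [0.2, -0.9, -0.1]
width: 0.008
```

Run:
```python
from h import *
st(); goto([.483,-.3195,.14],89.5); snap('wrist','w25.png')
```

```text
t 35.12 tcp [ 0.4823 -0.316   0.1693] phi 89.73 tilt [ 1.e-04 -0.e+00 -1.e+00] q [-38.6  -0.3 106.7  -0.   73.6 -38.3] F [ 0.2 -0.9 -0.1] w 0.008
dpos [-0.0035, 0.0007, 0.0293] drot [0.0001, 0.0, 0.004] t 35.12
```

View pics/w25.png

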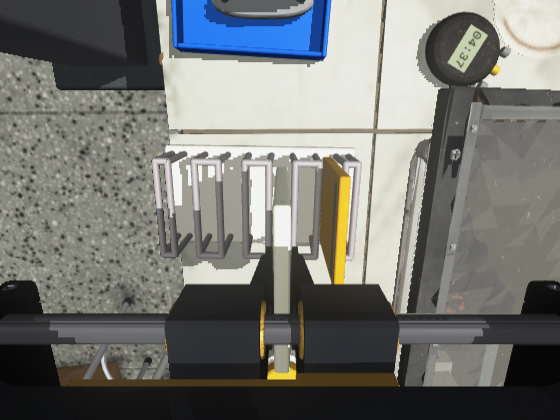

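play_rows(commands=[{"delta_pos": [-0.0035,0.001,0.012],"delta_rot": [0,0,0],"grip": 255},{"delta_pos": [-0.0035,0.001,0.024],"delta_rot": [0,0,0],"grip": 255},{"delta_pos": [-0.0035,0.001,0.034],"delta_rot": [0,0,0],"grip": 255},{"delta_pos": [-0.0035,0.001,0.042],"delta_rot": [0,0,0],"grip": 255},{"delta_pos": [-0.0035,0.001,0.05],"delta_rot": [0,0,0],"grip": 255},{"delta_pos": [-0.0035,0.001,0.058],"delta_rot": [0,0,0],"grip": 255},{"delta_pos": [-0.0035,0.001,0.066],"delta_rot": [0,0,0],"grip": 255},{"delta_pos": [-0.0035,0.001,0.074],"delta_rot": [0,0,0],"grip": 255},{"delta_pos": [-0.0035,0.001,0.08],"delta_rot": [0,0,0],"grip": 255},{"delta_pos": [-0.0035,0.001,0.084],"delta_rot": [0,0,0],"grip": 255}])

```text
t: 36.0
tcp_pos: [0.4827, -0.3196, 0.084]
orientation: [[0.007, 1.0, -0.001], [1.0, -0.007, 0.001], [0.001, -0.001, -1.0]]
force: [-1.1, 1.2, -1.7]
width: 0.0074
```

play_rows(commands=[{"delta_pos": [0,0,0.003],"delta_rot": [0,0,0],"grip": 255},{"delta_pos": [0,0,0.005],"delta_rot": [0,0,0],"grip": 255},{"delta_pos": [0,0,0.005],"delta_rot": [0,0,0],"grip": 255},{"delta_pos": [0,0,0.005],"delta_rot": [0,0,0],"grip": 255}])

```text
t: 36.33
tcp_pos: [0.4832, -0.32, 0.0804]
orientation: [[0.007, 1.0, 0.0], [1.0, -0.007, -0.0], [-0.0, 0.0, -1.0]]
force: [0.1, -0.0, -1.7]
width: 0.0076
```

Run:
```python
from h import *
st(); snap('wrist','w26.png')
```

```text
t 36.33 tcp [ 0.4832 -0.32    0.0804] phi 89.6 tilt [ 4.e-04 -3.e-04 -1.e+00] q [-38.8   5.2 110.2   0.   64.6 -38.4] F [ 0.1 -0.  -1.7] w 0.0076
```

View pics/w26.png

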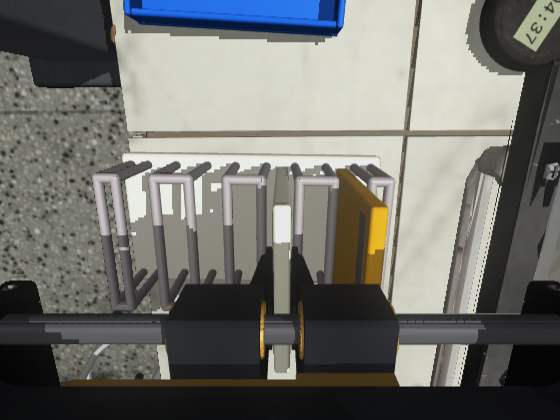

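Seated in the slot; lower 1 mm more, release and lift.

play_rows(commands=[{"delta_pos": [0,0,0.0015],"delta_rot": [0,0,0],"grip": 255},{"delta_pos": [0,0,0.0015],"delta_rot": [0,0,0],"grip": 255},{"delta_pos": [0,0,0.0015],"delta_rot": [0,0,0],"grip": 190},{"delta_pos": [0,0,0.0015],"delta_rot": [0,0,0],"grip": 190},{"delta_pos": [0,0,0.0015],"delta_rot": [0,0,0],"grip": 190},{"delta_pos": [0,0,0.0015],"delta_rot": [0,0,0],"grip": 190},{"delta_pos": [0,0,0.0015],"delta_rot": [0,0,0],"grip": 190}])

```text
t: 36.97
tcp_pos: [0.483, -0.3199, 0.0787]
orientation: [[0.007, 1.0, 0.0], [1.0, -0.007, -0.0], [-0.0, 0.0, -1.0]]
force: [-0.4, 0.3, 0.3]
width: 0.0236
```

play_rows(commands=[{"delta_pos": [0,0,-0.015],"delta_rot": [0,0,0],"grip": 190},{"delta_pos": [0,0,-0.04],"delta_rot": [0,0,0],"grip": 190},{"delta_pos": [0,0,-0.08],"delta_rot": [0,0,0],"grip": 190},{"delta_pos": [0,0,-0.12],"delta_rot": [0,0,0],"grip": 190},{"delta_pos": [0,0,-0.15],"delta_rot": [0,0,0],"grip": 190}])

```text
t: 37.38
tcp_pos: [0.4835, -0.3202, 0.2322]
orientation: [[0.007, 1.0, 0.002], [1.0, -0.007, -0.002], [-0.002, 0.002, -1.0]]
force: [0.7, -0.6, 0.5]
width: 0.0246
```

Run:
```python
from h import *
st(); snap('wrist','w27.png'); p=fromH([0,.0218]); goto([*p,.23],170.2)
```

```text
t 37.38 tcp [ 0.4835 -0.3202  0.2322] phi 89.6 tilt [ 0.0024 -0.0019 -1.    ] q [-38.8  -2.4 102.7   0.   79.6 -38.4] F [ 0.7 -0.6  0.5] w 0.0246
dpos [0.3794, 0.1674, 0.008] drot [0.003, 0.0149, -1.4066] t 37.43
```

View pics/w27.png

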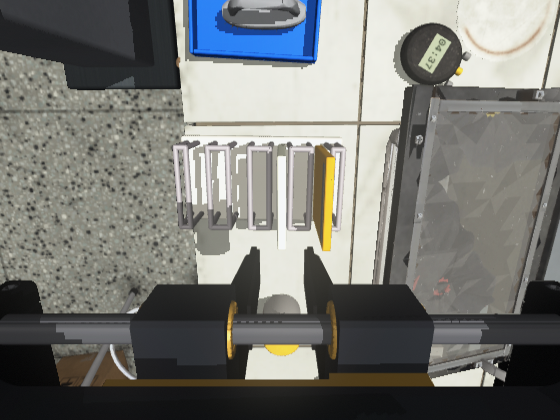

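play_rows(commands=[{"delta_pos": [0.034,0.015,0.0],"delta_rot": [0,0,-0.12],"grip": 175},{"delta_pos": [0.069,0.03,0.0],"delta_rot": [0,0,-0.24],"grip": 175},{"delta_pos": [0.104,0.046,0.0],"delta_rot": [0,0,-0.36],"grip": 175},{"delta_pos": [0.14,0.062,0.0],"delta_rot": [0,0,-0.48],"grip": 175},{"delta_pos": [0.175,0.077,0.0],"delta_rot": [0,0,-0.6],"grip": 175},{"delta_pos": [0.21,0.093,0.0],"delta_rot": [0,0,-0.72],"grip": 175},{"delta_pos": [0.245,0.108,0.0],"delta_rot": [0,0,-0.84],"grip": 175},{"delta_pos": [0.28,0.124,0.0],"delta_rot": [0,0,-0.96],"grip": 175},{"delta_pos": [0.315,0.14,0.0],"delta_rot": [0,0,-1.08],"grip": 175},{"delta_pos": [0.35,0.155,0.0],"delta_rot": [0,0,-1.2],"grip": 175}])

```text
t: 38.27
tcp_pos: [0.6409, 0.031, 0.2283]
orientation: [[-0.932, 0.363, -0.0], [0.363, 0.932, -0.0], [-0.0, -0.0, -1.0]]
force: [0.4, -0.1, 0.6]
width: 0.0298
```

Run:
```python
from h import *
st(); p=fromH([0,.0218]); goto([*p,.17],170.2)
```

```text
t 38.27 tcp [0.6409 0.031  0.2283] phi 158.7 tilt [-0.e+00 -1.e-04 -1.e+00] q [ -2.    5.6  94.8  -0.   79.5 -70.7] F [ 0.4 -0.1  0.6] w 0.0298
dpos [-0.0051, 0.0288, 0.0583] drot [-0.0001, 0.0, -0.2007] t 38.27
```

play_rows(commands=[{"delta_pos": [-0.005,0.027,0.0],"delta_rot": [0,0,-0.12],"grip": 175},{"delta_pos": [-0.005,0.027,0.03],"delta_rot": [0,0,-0.2],"grip": 175},{"delta_pos": [-0.005,0.027,0.058],"delta_rot": [0,0,-0.2],"grip": 175},{"delta_pos": [-0.005,0.027,0.058],"delta_rot": [0,0,-0.2],"grip": 175},{"delta_pos": [-0.005,0.027,0.058],"delta_rot": [0,0,-0.2],"grip": 175},{"delta_pos": [-0.005,0.027,0.058],"delta_rot": [0,0,-0.2],"grip": 175}])

```text
t: 38.77
tcp_pos: [0.6555, 0.0521, 0.1718]
orientation: [[-0.984, 0.177, 0.001], [0.177, 0.984, -0.0], [-0.001, 0.0, -1.0]]
force: [0.5, 0.3, 0.4]
width: 0.0296
```

Run:
```python
from h import *
st(); p=fromH([0,.0218]); goto([*p,.081],170.2); snap('wrist','w28.png')
```

```text
t 38.77 tcp [0.6555 0.0521 0.1718] phi 169.78 tilt [ 0.0011 -0.     -1.    ] q [ -0.1   9.6  95.9  -0.   74.4 -79.9] F [0.5 0.3 0.4] w 0.0296
dpos [0.0002, 0.0039, 0.0908] drot [0.0002, 0.0011, -0.0074] t 38.77
```

View pics/w28.png

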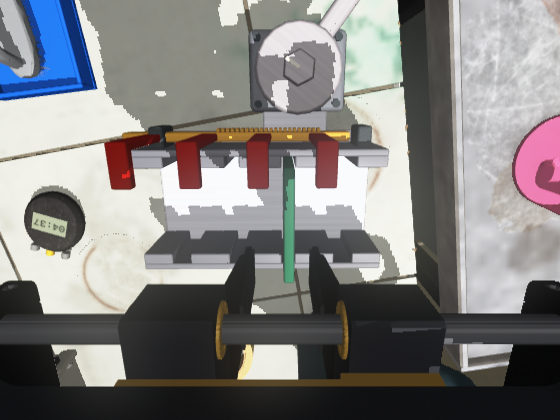

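play_rows(commands=[{"delta_pos": [0,0.004,0.02],"delta_rot": [0,0,-0.007],"grip": 175},{"delta_pos": [0,0.004,0.045],"delta_rot": [0,0,-0.007],"grip": 175},{"delta_pos": [0,0.004,0.07],"delta_rot": [0,0,-0.007],"grip": 175},{"delta_pos": [0,0.004,0.085],"delta_rot": [0,0,-0.007],"grip": 175},{"delta_pos": [0,0.004,0.09],"delta_rot": [0,0,-0.007],"grip": 175},{"delta_pos": [0,0.004,0.09],"delta_rot": [0,0,-0.007],"grip": 255},{"delta_pos": [0,0.004,0.09],"delta_rot": [0,0,-0.007],"grip": 255},{"delta_pos": [0,0.004,0.09],"delta_rot": [0,0,-0.007],"grip": 255},{"delta_pos": [0,0.004,0.09],"delta_rot": [0,0,-0.007],"grip": 255},{"delta_pos": [0,0.004,0.09],"delta_rot": [0,0,-0.007],"grip": 255}], grip_force=30)

```text
t: 39.65
tcp_pos: [0.6571, 0.0564, 0.0828]
orientation: [[-0.985, 0.17, 0.004], [0.17, 0.985, 0.0], [-0.003, 0.001, -1.0]]
force: [-0.7, 0.3, 2.6]
width: 0.0076
```

play_rows(commands=[{"delta_pos": [0,0,0],"delta_rot": [0,0,0],"grip": 255},{"delta_pos": [0,0,0],"delta_rot": [0,0,0],"grip": 255},{"delta_pos": [0,0,0],"delta_rot": [0,0,0],"grip": 255}])

```text
t: 39.9
tcp_pos: [0.6571, 0.0564, 0.0828]
orientation: [[-0.985, 0.17, 0.003], [0.17, 0.985, 0.0], [-0.003, 0.001, -1.0]]
force: [-0.5, 0.2, 5.7]
width: 0.0076
```

play_rows(commands=[{"delta_pos": [0,0,-0.01],"delta_rot": [0,0,0],"grip": 255},{"delta_pos": [0,0,-0.025],"delta_rot": [0,0,0],"grip": 255},{"delta_pos": [0,0,-0.045],"delta_rot": [0,0,0],"grip": 255},{"delta_pos": [0,0,-0.065],"delta_rot": [0,0,0],"grip": 255},{"delta_pos": [0,0,-0.085],"delta_rot": [0,0,0],"grip": 255},{"delta_pos": [0,0,-0.105],"delta_rot": [0,0,0],"grip": 255},{"delta_pos": [0,0,-0.125],"delta_rot": [0,0,0],"grip": 255},{"delta_pos": [0,0,-0.14],"delta_rot": [0,0,0],"grip": 255},{"delta_pos": [0,0,-0.14],"delta_rot": [0,0,0],"grip": 255}])

```text
t: 40.65
tcp_pos: [0.6576, 0.0563, 0.2261]
orientation: [[-0.985, 0.17, 0.007], [0.17, 0.985, -0.0], [-0.007, 0.001, -1.0]]
force: [-0.4, -0.5, 0.1]
width: 0.008
```

Run:
```python
from h import *
st(); goto([.441,-.319,.2],89.5)
```

```text
t 40.65 tcp [0.6576 0.0563 0.2261] phi 170.22 tilt [ 0.0071 -0.     -1.    ] q [  0.2   7.7  92.8  -0.   79.1 -80. ] F [-0.4 -0.5  0.1] w 0.008
dpos [0.1498, -0.4067, 0.0246] drot [0.0059, 0.005, 1.4088] t 40.65
```

play_rows(commands=[{"delta_pos": [0.012,-0.034,0],"delta_rot": [0,0,0.118],"grip": 255},{"delta_pos": [0.025,-0.068,0],"delta_rot": [0,0,0.236],"grip": 255},{"delta_pos": [0.037,-0.102,0],"delta_rot": [0,0,0.354],"grip": 255},{"delta_pos": [0.05,-0.136,0],"delta_rot": [0,0,0.472],"grip": 255},{"delta_pos": [0.062,-0.17,0],"delta_rot": [0,0,0.59],"grip": 255},{"delta_pos": [0.075,-0.204,0],"delta_rot": [0,0,0.708],"grip": 255},{"delta_pos": [0.088,-0.238,0],"delta_rot": [0,0,0.826],"grip": 255},{"delta_pos": [0.1,-0.272,0],"delta_rot": [0,0,0.944],"grip": 255},{"delta_pos": [0.113,-0.306,0],"delta_rot": [0,0,1.06],"grip": 255},{"delta_pos": [0.125,-0.34,0],"delta_rot": [0,0,1.18],"grip": 255}])

```text
t: 41.48
tcp_pos: [0.4729, -0.2583, 0.2195]
orientation: [[-0.213, 0.977, -0.002], [0.977, 0.213, 0.001], [0.002, -0.002, -1.0]]
force: [0.9, -0.3, -0.7]
width: 0.0076
```

Run:
```python
from h import *
st(); goto([.441,-.319,.2],89.5)
```

```text
t 41.48 tcp [ 0.4729 -0.2583  0.2195] phi 102.28 tilt [-0.0018  0.0012 -1.    ] q [-34.4  -7.2 108.3  -0.   78.9 -46.6] F [ 0.9 -0.3 -0.7] w 0.0076
dpos [-0.0525, -0.044, 0.0195] drot [-0.0017, -0.0014, 0.223] t 41.48
```

play_rows(commands=[{"delta_pos": [-0.025,-0.021,0],"delta_rot": [0,0,0.11],"grip": 255},{"delta_pos": [-0.052,-0.043,0],"delta_rot": [0,0,0.22],"grip": 255},{"delta_pos": [-0.052,-0.043,0.015],"delta_rot": [0,0,0.22],"grip": 255},{"delta_pos": [-0.052,-0.043,0.03],"delta_rot": [0,0,0.22],"grip": 255},{"delta_pos": [-0.052,-0.043,0.05],"delta_rot": [0,0,0.22],"grip": 255},{"delta_pos": [-0.052,-0.043,0.05],"delta_rot": [0,0,0.22],"grip": 255},{"delta_pos": [-0.052,-0.043,0.05],"delta_rot": [0,0,0.22],"grip": 255}])

```text
t: 42.07
tcp_pos: [0.4429, -0.3166, 0.1685]
orientation: [[0.0, 1.0, -0.004], [1.0, -0.0, 0.003], [0.003, -0.004, -1.0]]
force: [0.3, -0.7, -1.1]
width: 0.0081
```

Run:
```python
from h import *
st(); goto([.441,-.319,.14],89.5); snap('wrist','w30.png')
```

```text
t 42.07 tcp [ 0.4429 -0.3166  0.1685] phi 89.99 tilt [-0.0037  0.0032 -1.    ] q [-41.2  -4.2 110.6   0.   73.9 -41.2] F [ 0.3 -0.7 -1.1] w 0.0081
dpos [-0.0025, -0.0018, 0.0285] drot [-0.0037, -0.0032, 0.0086] t 42.07
```

View pics/w30.png

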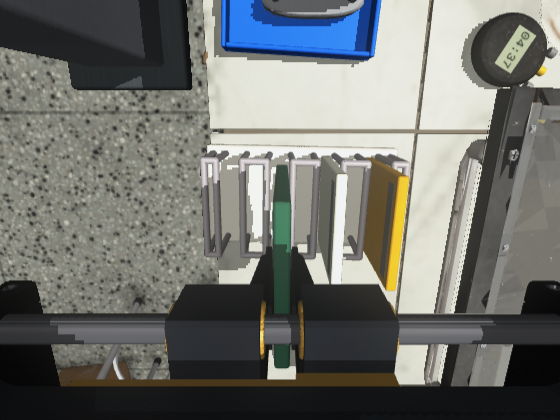

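play_rows(commands=[{"delta_pos": [-0.0025,-0.0018,0.01],"delta_rot": [0,0,0.008],"grip": 255},{"delta_pos": [-0.0025,-0.0018,0.02],"delta_rot": [0,0,0.008],"grip": 255},{"delta_pos": [-0.0025,-0.0018,0.03],"delta_rot": [0,0,0.008],"grip": 255},{"delta_pos": [-0.0025,-0.0018,0.03],"delta_rot": [0,0,0.008],"grip": 255},{"delta_pos": [-0.0025,-0.0018,0.03],"delta_rot": [0,0,0.008],"grip": 255}])

```text
t: 42.53
tcp_pos: [0.4418, -0.3196, 0.1394]
orientation: [[0.008, 1.0, -0.002], [1.0, -0.008, 0.002], [0.002, -0.002, -1.0]]
force: [0.2, 0.2, -1.2]
width: 0.0079
```

Run:
```python
from h import *
st(); goto([.441,-.319,.082],89.5); snap('wrist','w31.png')
```

```text
t 42.53 tcp [ 0.4418 -0.3196  0.1394] phi 89.55 tilt [-0.0018  0.0015 -1.    ] q [-41.5  -2.6 112.   -0.   70.7 -41.1] F [ 0.2  0.2 -1.2] w 0.0079
dpos [0.0005, -0.0007, 0.0574] drot [-0.0018, -0.0015, 0.0009] t 42.53
```

View pics/w31.png

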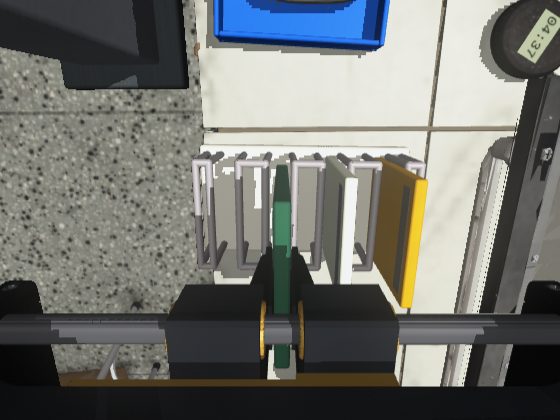

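Aligned (gap 270–293, panel at 282). Lower.

play_rows(commands=[{"delta_pos": [0,-0.0005,0.01],"delta_rot": [0,0,0],"grip": 255},{"delta_pos": [0,-0.0005,0.018],"delta_rot": [0,0,0],"grip": 255},{"delta_pos": [0,-0.0005,0.026],"delta_rot": [0,0,0],"grip": 255},{"delta_pos": [0,-0.0005,0.034],"delta_rot": [0,0,0],"grip": 255},{"delta_pos": [0,-0.0005,0.042],"delta_rot": [0,0,0],"grip": 255},{"delta_pos": [0,-0.0005,0.048],"delta_rot": [0,0,0],"grip": 255},{"delta_pos": [0,-0.0005,0.053],"delta_rot": [0,0,0],"grip": 255},{"delta_pos": [0,-0.0005,0.056],"delta_rot": [0,0,0],"grip": 255},{"delta_pos": [0,-0.0005,0.056],"delta_rot": [0,0,0],"grip": 255},{"delta_pos": [0,-0.0005,0.056],"delta_rot": [0,0,0],"grip": 255}])

```text
t: 43.42
tcp_pos: [0.4419, -0.3202, 0.0846]
orientation: [[0.008, 1.0, 0.0], [1.0, -0.008, -0.0], [-0.0, 0.0, -1.0]]
force: [-0.4, -0.3, -1.6]
width: 0.0078
```

Run:
```python
from h import *
st(); snap('wrist','w32.png')
```

```text
t 43.42 tcp [ 0.4419 -0.3202  0.0846] phi 89.54 tilt [ 0. -0. -1.] q [-41.6   0.8 114.4  -0.   64.9 -41.1] F [-0.4 -0.3 -1.6] w 0.0078
```

View pics/w32.png

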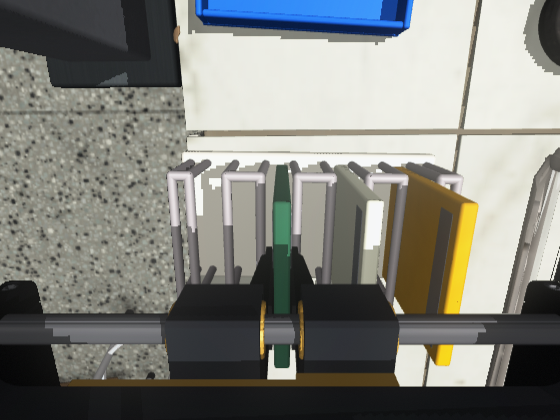

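play_rows(commands=[{"delta_pos": [0,0,0.003],"delta_rot": [0,0,0],"grip": 255},{"delta_pos": [0,0,0.004],"delta_rot": [0,0,0],"grip": 255},{"delta_pos": [0,0,0.004],"delta_rot": [0,0,0],"grip": 255},{"delta_pos": [0,0,0.004],"delta_rot": [0,0,0],"grip": 255},{"delta_pos": [0,0,0.004],"delta_rot": [0,0,0],"grip": 190},{"delta_pos": [0,0,0.004],"delta_rot": [0,0,0],"grip": 190},{"delta_pos": [0,0,0.004],"delta_rot": [0,0,0],"grip": 190},{"delta_pos": [0,0,0.004],"delta_rot": [0,0,0],"grip": 190},{"delta_pos": [0,0,0.004],"delta_rot": [0,0,0],"grip": 190}])

```text
t: 44.22
tcp_pos: [0.4419, -0.3203, 0.0808]
orientation: [[0.008, 1.0, 0.0], [1.0, -0.008, -0.0], [-0.0, 0.0, -1.0]]
force: [0.1, -0.8, -0.9]
width: 0.0239
```

play_rows(commands=[{"delta_pos": [0,0,-0.015],"delta_rot": [0,0,0],"grip": 190},{"delta_pos": [0,0,-0.04],"delta_rot": [0,0,0],"grip": 190},{"delta_pos": [0,0,-0.08],"delta_rot": [0,0,0],"grip": 190},{"delta_pos": [0,0,-0.12],"delta_rot": [0,0,0],"grip": 190},{"delta_pos": [0,0,-0.16],"delta_rot": [0,0,0],"grip": 190},{"delta_pos": [0,-0.04,-0.2],"delta_rot": [0,0,0],"grip": 190},{"delta_pos": [0.06,-0.04,-0.24],"delta_rot": [0,0,0],"grip": 190},{"delta_pos": [0.06,-0.04,-0.24],"delta_rot": [0,0,0],"grip": 190},{"delta_pos": [0.06,-0.04,-0.24],"delta_rot": [0,0,0],"grip": 190},{"delta_pos": [0.06,-0.04,-0.24],"delta_rot": [0,0,0],"grip": 190}])

```text
t: 45.05
tcp_pos: [0.4029, -0.2597, 0.3231]
orientation: [[0.007, 1.0, 0.004], [1.0, -0.007, -0.004], [-0.004, 0.004, -1.0]]
force: [-1.3, -0.2, -0.3]
width: 0.0244
```

Run:
```python
from h import *
st(); snap('wrist','w33.png'); snap('side','s33.png'); snap('top','t33.png')
im=cv2.imread('pics/s33.png')[80:300,160:360]
cv2.imwrite('pics/s33z.png',cv2.resize(im,None,fx=2.7,fy=2.7,interpolation=cv2.INTER_CUBIC))
im=cv2.imread('pics/t33.png')[130:300,110:410]
cv2.imwrite('pics/t33z.png',cv2.resize(im,None,fx=2.6,fy=2.6,interpolation=cv2.INTER_CUBIC))
```

```text
t 45.05 tcp [ 0.4029 -0.2597  0.3231] phi 89.62 tilt [ 0.004  -0.0036 -1.    ] q [-39.2 -17.8 107.5  -0.   90.1 -38.8] F [-1.3 -0.2 -0.3] w 0.0244
```

View pics/w33.png

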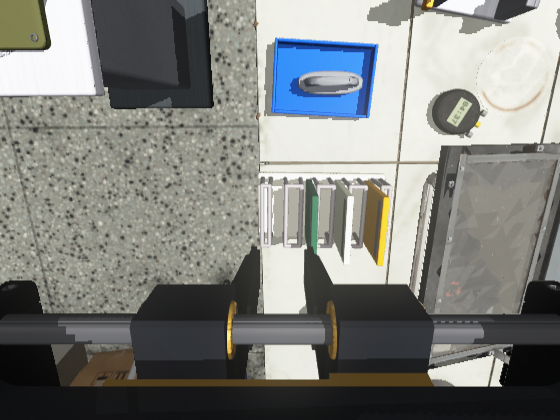

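View pics/s33z.png

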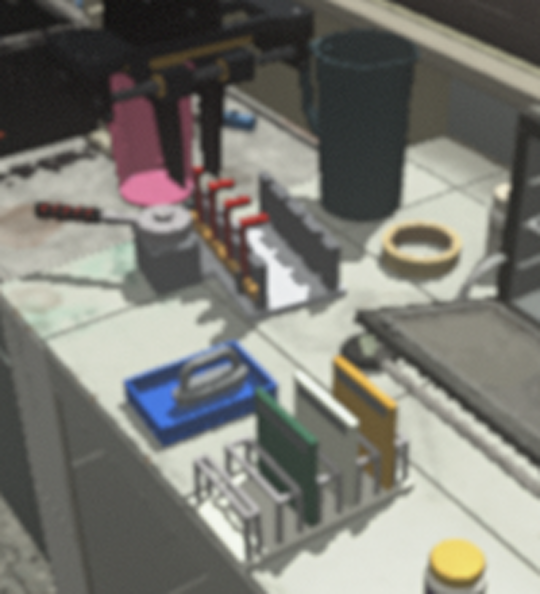

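View pics/t33z.png

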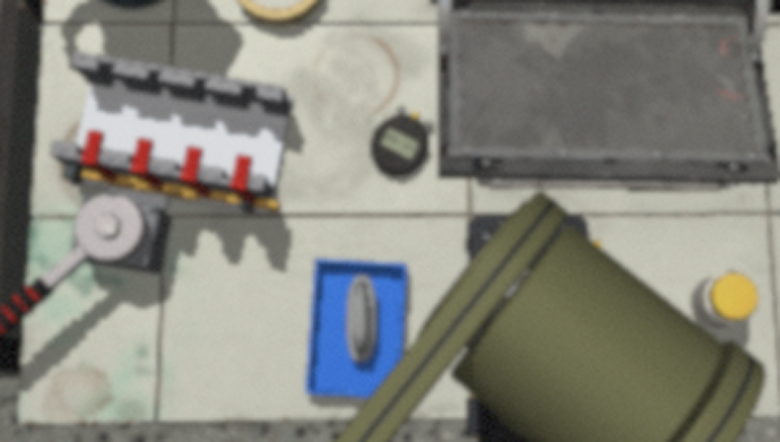

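Run:
```python
from h import *
s,c=load('t33.png')
P=lambda u,v,z:onz(s,c,110+u/2.6,130+v/2.6,z)[:2]
a=P(112,228,.085);h=P(38,290,.08); d=h-a; print('axis',a,'wrench',np.radians((np.degrees(np.arctan2(d[1],d[0]))-170.16)))
print(keeper('t33.png'))
k0,k=keeper('top0.png'),keeper('t33.png'); print([np.hypot(b[1][0]-a[1][0],b[1][1]-a[1][1])*45/19.4 for a,b in zip(k0,k)])
s,c=load('w33.png')
for n,p in dict(green=[(312,184),(315,250)],white=[(345,184),(349,261)],yellow=[(381,184),(383,263)]).items():
    print(n,[onz(s,c,u,v,.11).round(4)[:2] for u,v in p])
print('brush',onz(s,c,331,80,.055).round(3))
```

```text
axis [0.54509388 0.07648693] wrench -0.6897470467974657
[(np.int32(48), [144.79, 187.58]), (np.int32(56), [163.84, 191.16]), (np.int32(49), [183.06, 194.14]), (np.int32(47), [202.38, 197.43])]
[np.float64(20.111520338985173), np.float64(19.764914771782024), np.float64(20.34389433777227), np.float64(20.759726133605646)]
green [array([ 0.4396, -0.2634]), array([ 0.4448, -0.3456])]
white [array([ 0.4775, -0.2637]), array([ 0.4871, -0.3607])]
yellow [array([ 0.5188, -0.264 ]), array([ 0.5292, -0.3638])]
brush [ 0.465 -0.148  0.055]
```

Run:
```python
from h import *
print(close_job())
```

```text
the job is handed in; nothing more can be done
None
```

The job is handed in at about 45 s of the 210 s allowed; the hand-in reports no verdict.

**What I did**
- The nail brush is in the blue tray. My first grasp closed on nothing because I lifted before the fingers had shut; the second held it.
- I ratcheted the keeper open with four anticlockwise swings while all three panels were still in the holder. The wrench was then swung back clockwise to its stop.
- Yellow, white and green were present; no blue panel was seen. I lifted each by its top edge and lowered it into its own rack slot, in that order.

**Last checks, all from camera images**
- **Keeper:** about 20 to 21 mm open, against the 17.5 mm needed.
- **Wrench:** about -0.69 rad from the final top view, against -0.5 or less. That is just past the -0.65 stop, so it carries a few hundredths of a radian of reading error.
- **Panels:** upright, with top edges near x = 0.442, 0.482 and 0.524 m, against slot centres measured at 0.441, 0.483 and 0.524 m. The top-edge pixels were read only roughly. By my measure of the grip height, each underside was at about 10 mm when released.
- **Brush and gripper:** the brush lies flat and close to the tray's centre, and the gripper is clear of everything.
- **Bystanders:** the stopwatch and jar look unmoved in the final pictures; I did not measure them.

No check failed.

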